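# Measure the longest ear of maize on the length gauge

### The arm

A 7-joint arm with a two-finger parallel gripper is mounted at the origin on the work surface. World frame = base frame: x ahead of the robot, y to its left, z up, the work surface at z = 0. Lengths are in m, angles in rad, forces in N, time in s.
With the tool pointing down it reaches from about 0.4 to 0.85 m from the base axis. Payload 10.4 kg.
Tool frame: the origin (TCP) lies midway between the tips of the shut fingers; the grasp point (between the pads) lies 19 mm behind it; y points along the fingers, x is the direction in which the jaws open and shut, and the axes are right-handed (so a half turn about y gives the same grasp; the last joint's range is limited). The gripper opens to 87 mm and grips with 3 to 60 N. Pads are 19 mm wide; open, the fingers measure 117 mm over their backs; the gripper's body (75 mm by 190 mm) begins 51 mm behind the grasp point.
Start: joints at [-1.284, 0.332, -0.065, 1.46, 0.022, 1.35, -0.088], TCP at [0.191, 0.595, 0.187] pointing down, gripper open.
Joint ranges: [-2.6, 2.6], [-0.5, 2.12], [-1.47, 1.34], [0.16, 2.42], [-1.27, 4.41], [0.06, 2.06], [-2.6, 2.6]. Speed limits (rad/s): [2.22, 2.22, 2.79, 2.79, 3.14, 3.14, 3.14].

### API

Orientations are given as a unit quaternion [x, y, z, w].
In Python, from bench import * gives the robot as it stands.
- The arm moves only by the tool jog_arm, never from a script. Its argument "commands" is a list of rows, each an object with "translation": the shift along the world's x, y, z in mm, a list of three; "twist": the turn about the world's z in rad. A call has 1 to 20 rows; each row shifts and turns the commanded pose from where the row before left it; what a row does not reach is not made up. A row lasts 1/10 s, in which the tool goes at most 50 mm and 8.59 degrees, less where a joint would pass 70% of its speed; a pose out of reach is approached as far as the arm can. A call is refused whole if a number of a shift passes 50 or a number of a turn 0.15, either way. A call with a gripper value outside its range is refused whole. "grip" is the closure, from 0 (fully open) to 1 (shut), set as the call begins (left out, the last holds). The fingers move at their own pace and stop on an object; "grip_force" is the grip in N (left out, the last holds). Time passes only in rows, so rows that do not move let the fingers close. It gives the time, the measured TCP pose, the force and the opening at its end, in the units of the state.
- read_state(): the state, without advancing time (a new reading comes with each control period).
- camera(name): name is "scene" or "top" or "wrist"; returns a dict with "img" (400x640x3 uint8, red, green, blue), "fx", "fy", "cx", "cy" (pixels), "dist" ([k1, k2, p1, p2, k3] as OpenCV has them; the pictures are not rectified), "cam_to_world" (4x4, takes a point from camera to world coordinates). Camera axes: x right, y down, z forward; pixel columns grow to the right and rows downward; lengths in m; the calibration is good to about 2 mm. A picture is of the moment at which its call begins. There is no depth.
- close_job(): hands the job in, once; it reports no verdict.
The state is a dict: "time": time; "joint_positions": joint angles; "joint_vel": joint speeds; "joint_torque": joint torques, N m; "ee_pos": TCP position; "eef_rot": TCP orientation; "ft_force": force on the tool from outside, world axes, zero at the start; "torque": the same for the moment, N m; "width": finger opening in m.
Only numpy, scipy, OpenCV 4.12 (cv2) and the standard library are available. Lean on these libraries where they do the work, as an engineer would, in place of code of your own. Each camera call takes 0.05 s, during which the arm holds its last target.

### The job

Lift the longest of the three maize ears out of the grey bin and lay it, without dropping it, in the V-bed of the length gauge (either way round). Then slide the gauge's jaw along until the ear is held end to end between the fixed plate and the jaw, and tighten the clamp knob on the jaw so the reading stays. Leave the other two ears in the bin and do not disturb the jar, the clear seed box or the wooden counting board.

Things in the scene. Friction and masses are not known exactly. Their poses are not given: they have to be found in the camera images.
- ear_long: Longest ear of maize, bare yellow kernels, 165 mm long, 46 mm across on its straight part (14 to 95 mm from the butt), tip 18 mm across, butt face 28 mm; about 0.2 kg. Origin on its axis at mid-length; own x runs from butt to tip. Lies on one of eight flats, so does not roll freely. In the bin, within 0.15 rad of the bin's x direction, in one of three lanes 78 mm apart.
- ear_mid: Middle ear of maize, 132 mm long, 45 mm across, else like the longest; same axes. Stays in the bin.
- ear_short: Shortest ear of maize, 108 mm long, 44 mm across, else like the longest; same axes. Stays in the bin.
- bin: Loose open grey plastic bin, 228 mm (own x) by 306 mm (own y) by 58 mm high, walls and floor 4 mm; origin at the centre of its underside, on the bench. Three ears lie side by side along its x, in lanes at y = -78, 0 and +78 mm, in any order. It stands left or right of the robot's centre line, the gauge on the other side.
- gauge: Ear-length gauge, screwed down: grey base plate 170 (own x) by 300 (own y) by 10 mm, origin at the centre of its underside. Along y run a 90 degree aluminium V-bed (axis at x = -30; V bottom 16 mm, wall tops 34 mm above the bench; 45 mm wide over the walls) and the jaw's steel beam (24 mm wide, axis at x = +55, top at 34 mm). Fixed steel plate across the -y end of the V, 66 mm wide, top at 76 mm.
- bed (a point): Point on the fixed plate's face where the long ear's axis meets it: x = -30, y = -130 mm of the gauge, 48.5 mm above the bench; axes as the gauge's. The longest ear in the V with an end against the plate has its origin 82.5 mm from here along +y, at this height. Beside the V the fingertips must stay 36 mm or more above the bench to clear the V's walls.
- jaw (a joint): Sliding jaw; value = gap in m from the fixed plate's face to the jaw's face (0 to 0.232, growing to gauge +y; starts at 0.205 to 0.228). A saddle on the beam (46 mm across, 56 mm along y) carries a steel jaw plate over the V, 38 to 68 mm above the bench. Slides with about 1.5 N while the knob is loose; 2 to 5 N more to push the ear along the V. Can be drawn along by its knob.
- jaw_face (a point): Point of the jaw's face (8 mm thick plate, the side towards the fixed plate) on the long ear's axis: x = -30 mm of the gauge, 48.5 mm above the bench; axes as the gauge's.
- knob (a joint): Clamp knob on the jaw's saddle, vertical axis; angle 0 to 1.5 rad, growing clockwise seen from above. Starts loose, at 0 to 0.3. Its shoe meets the beam at about 0.7, then clamps the jaw harder and harder: tight above 1.1, end stop at 1.5. Takes about 0.1 N m to turn. At 0 the bar lies across the beam (along gauge x); tight, nearly along it.
- knob_grip (a point): Middle of the knob's black bar, on its axis, about 80 mm above the bench: bar 60 mm long (own x), 14 mm thick (own y), 26 mm high (13 mm above and below this point). It stands 30 mm to +y of the jaw's face, at x = +55 mm of the gauge, and turns and slides with the knob. The saddle's top is 24 mm below.
- jar: Bystander: closed glass jar with steel lid, 68 mm across, 110 mm high, beyond the work; origin at the centre of its underside.
- seedbox: Bystander: clear open box with a few soybeans, 75 by 110 by 35 mm, beyond the work; origin at the centre of its underside.
- board: Bystander: wooden seed-counting board with raised frame, 160 (own x) by 260 by 22 mm, beyond the work; origin at the centre of its underside.
Not all that is in view belongs to the job. Leave any blue or turquoise look-alike of the ear_long alone.

How it is judged:
By the outcome, as a careful person would: the job done as asked, in the order asked, and still so for the second after the job is handed in, with the robot touching nothing.
It also fails if it takes over 53 s, if anything falls off the work surface, if the arm or the gripper's body presses on something with over 40 N, if the wrist force passes 120 N, or if a joint passes its speed limit or range.

## Working session

There is one attempt and no reset: what is moved stays moved. The work goes in short steps, Python scripts to look and compute and a tool call to move; the robot and the scene stay as the last step left them, time stands still between calls to the robot, and variables do not carry over. Pictures are saved under pics/ and viewed, and the job is handed in when it is done.

Besides the shell and the picture viewer there is one more tool, called after "Request:" in YAML: its name, and indented under it one key for each argument. jog_arm: Moves the arm, as the interface text tells. Its arguments: {"type":"object","properties":{"commands":{"type":"array"},"grip":{"type":"number"},"grip_force":{"type":"number"}},"required":["commands"]}

```bash
mkdir -p pics; ls; python3 - <<'E'
from bench import *
import cv2,pickle
d={}
for n in ("top","scene","wrist"):
    c=camera(n); d[n]=c
    cv2.imwrite(f"pics/{n}0.png",c["img"][:,:,::-1])
    print(n,c["fx"],c["fy"],c["cx"],c["cy"],c["dist"]); print(c["cam_to_world"])
pickle.dump(d,open("c0.pkl","wb"))
print(read_state())
E
```

```text
pics
top 424.58817354828074 424.58817354828074 316.0563127167878 194.84228112184354 [-0.05639087  0.          0.          0.          0.        ]
[[ 0.00862849 -0.98153888  0.19106798  0.2941573 ]
 [-0.99995775 -0.00907503 -0.00146216 -0.0777862 ]
 [ 0.00316912 -0.19104729 -0.98157572  1.2495713 ]
 [ 0.          0.          0.          1.        ]]
scene 387.97619384429436 387.97619384429436 321.16283828813033 201.8786377409154 [-0.05907561  0.          0.          0.          0.        ]
[[-0.01318948  0.58582486 -0.81033035  1.29944243]
 [ 0.99968392  0.02507243  0.00185448 -0.10023567]
 [ 0.02140335 -0.81004975 -0.58597038  0.63533157]
 [ 0.          0.          0.          1.        ]]
wrist 293.40092134568005 293.40092134568005 321.34349058721784 203.9879338573322 [0.00122573 0.         0.         0.         0.        ]
[[ 3.04834719e-01  9.16442567e-01  2.59246629e-01  1.19492252e-01]
 [ 9.52404930e-01 -2.93094811e-01 -8.37871180e-02  6.17594723e-01]
 [-8.02239799e-04  2.72448990e-01 -9.62169894e-01  3.83366683e-01]
 [ 0.00000000e+00  0.00000000e+00  0.00000000e+00  1.00000000e+00]]
{'time': 0.15, 'joint_positions': array([-1.28358017,  0.33271449, -0.06471101,  1.46071242,  0.0215794 ,
        1.34991924, -0.0885265 ]), 'joint_vel': array([ 6.90585637e-05, -3.08809933e-03, -2.30939086e-04, -3.56636993e-03,
        1.36802276e-03,  1.12075977e-03, -1.27055523e-03]), 'joint_torque': array([ 7.01079025e-04, -6.23631549e+01,  2.47233559e-02, -3.90141892e+01,
       -6.11838768e-02,  3.72808543e-02,  7.55431984e-05]), 'ee_pos': array([0.19044144, 0.59493963, 0.18616156]), 'eef_rot': array([ 0.5713853 ,  0.41656895, -0.41716483, -0.57093139]), 'ft_force': array([ 0.5876484 ,  0.54052758, -0.31069528]), 'torque': array([-0.03419452,  0.00507294, -0.00257116]), 'width': 0.08696024827493176}
```

View pics/top0.png

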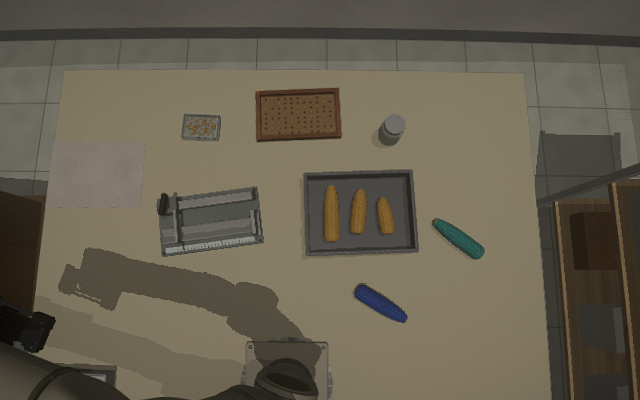

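View pics/scene0.png

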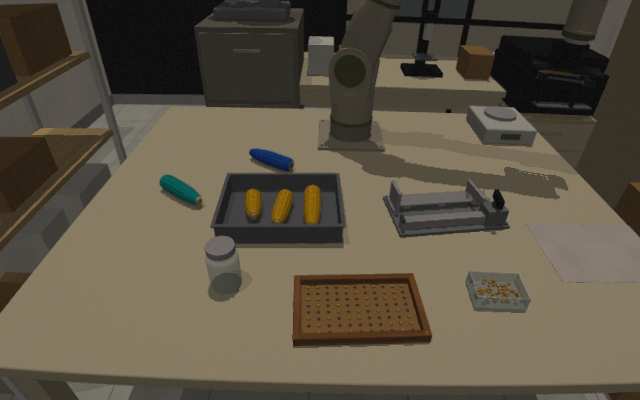

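View pics/wrist0.png

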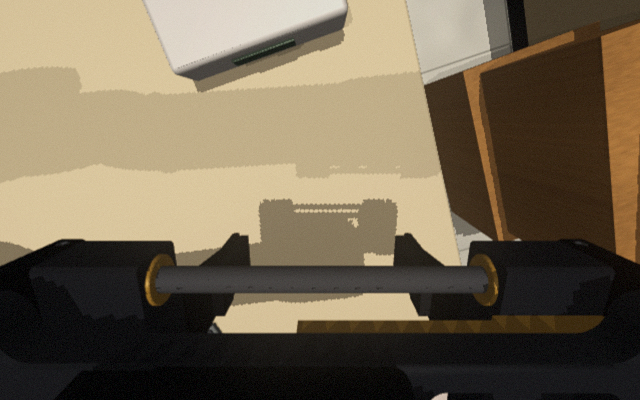

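Candidates: yellow ears at (331,213), (358,212) and (386,215), the teal look-alike at (458,238), and the blue look-alike at (381,303). The longest yellow one is at (331,213), the leftmost lane. I'll check it in a close crop along with the gauge.

```bash
cat > h.py <<'E'
import numpy as np,cv2,pickle
def ray(c,px):
    K=np.array([[c["fx"],0,c["cx"]],[0,c["fy"],c["cy"]],[0,0,1]])
    n=cv2.undistortPoints(np.array(px,float).reshape(-1,1,2),K,np.array(c["dist"]))[:,0]
    M=np.array(c["cam_to_world"]); d=np.c_[n,np.ones(len(n))]@M[:3,:3].T
    return M[:3,3],d
def at_z(c,px,z):
    o,d=ray(c,px); z=np.broadcast_to(z,len(d)); return o+d*((z-o[2])/d[:,2])[:,None]
def proj(c,P):
    K=np.array([[c["fx"],0,c["cx"]],[0,c["fy"],c["cy"]],[0,0,1]])
    W=np.linalg.inv(np.array(c["cam_to_world"])); r,_=cv2.Rodrigues(W[:3,:3])
    return cv2.projectPoints(np.array(P,float).reshape(-1,1,3),r,W[:3,3],K,np.array(c["dist"]))[0][:,0]
def crop(c,x0,y0,x1,y1,s,fn):
    im=cv2.resize(c["img"][y0:y1,x0:x1,::-1],None,fx=s,fy=s,interpolation=cv2.INTER_CUBIC)
    im=cv2.convertScaleAbs(im,alpha=1.5)
    for k in range(x0-x0%10+10,x1,10):
        cv2.line(im,((k-x0)*s,0),((k-x0)*s,5 if k%50 else 14),(0,0,255),1)
        if k%20==0: cv2.putText(im,str(k),((k-x0)*s-10,24),0,.35,(0,0,255),1)
    for k in range(y0-y0%10+10,y1,10):
        cv2.line(im,(0,(k-y0)*s),(5,(k-y0)*s),(0,0,255),1); cv2.putText(im,str(k),(8,(k-y0)*s+4),0,.35,(0,0,255),1)
    cv2.imwrite(fn,im)
E
python3 - <<'E'
from h import *
d=pickle.load(open("c0.pkl","rb"))
crop(d["top"],295,160,425,262,6,"pics/ct_bin.png")
crop(d["top"],145,175,275,265,6,"pics/ct_g.png")
E
```

```text
(no output)
```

View pics/ct_bin.png

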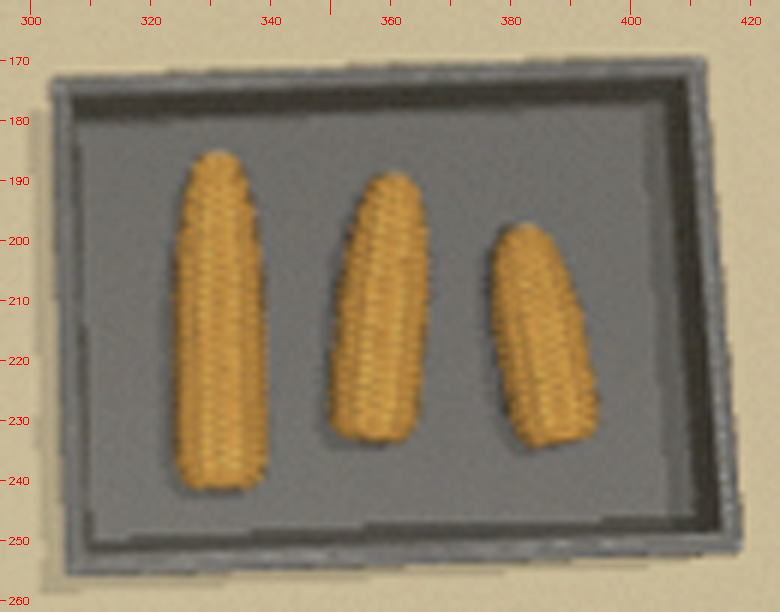

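View pics/ct_g.png

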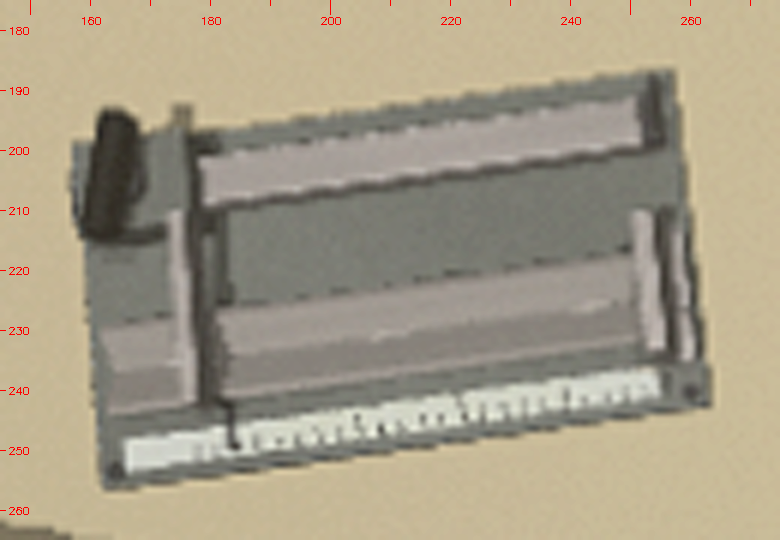

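```bash
cat >> h.py <<'E'
def fit(c,L,P):
    from scipy.optimize import least_squares
    L=np.array(L,float);P=np.array(P,float)
    def W(p):
        cs,s=np.cos(p[2]),np.sin(p[2])
        return np.c_[p[0]+cs*L[:,0]-s*L[:,1],p[1]+s*L[:,0]+cs*L[:,1],L[:,2]]
    r=least_squares(lambda p:(proj(c,W(p))-P).ravel(),[.5,0,0]); return r.x,r.fun.reshape(-1,2)
E
python3 - <<'E'
from h import *
d=pickle.load(open("c0.pkl","rb")); c=d["top"]
p,r=fit(c,[(-.085,.15,.01),(-.085,-.15,.01),(.085,-.15,.01)],[(162,256.5),(263.3,242.5),(257.5,186.7)])
print("gauge",p,r)
R=np.array([[np.cos(p[2]),-np.sin(p[2])],[np.sin(p[2]),np.cos(p[2])]])
def g(x,y): return p[:2]+R@[x,y]
print("bed",g(-.03,-.13),"ear dest",g(-.03,-.13+.0825))
print("plate top px pred (face edges)",proj(c,[(*g(-.063,-.13),.076),(*g(.003,-.13),.076)]))
# knob bar top centre
k=at_z(c,[(163.8,203.5)],.093)[0]; print("knob",k, "gauge", R.T@(k[:2]-p[:2]))
b=at_z(c,[(161.2,213),(166,194)],.093); v=R.T@(b[1]-b[0])[:2]; print("bar",np.linalg.norm(v),np.arctan2(v[1],v[0]))
e=at_z(c,[(331.5,242),(331.8,185.8)],[.02,.027]); print("ear",e,np.linalg.norm(e[0]-e[1]),e.mean(0),np.arctan2(*(e[1]-e[0])[[1,0]]))
print("mid",at_z(c,[(358,233),(361,189)],.027),"bin",at_z(c,[(304,173),(412,170),(418,252),(306.5,255.5)],.058))
print("jaw plate", R.T@(at_z(c,[(177.5,230)],.068)[0][:2]-p[:2]))
E
```

```text
gauge [0.45403833 0.23226317 0.14414531] [[-0.26803208 -0.04402303]
 [ 0.42271899  0.37544603]
 [-0.16258079 -0.36036779]]
bed [0.44302353 0.09930199] ear dest [0.43117268 0.18094639]
plate top px pred (face edges) [[252.84987665 234.04653896]
 [250.3085203  210.70429358]]
knob [0.4908422  0.34374771 0.093     ] gauge [0.05243656 0.10504159]
bar 0.05454901194954984 -0.31763682022382794
ear [[ 0.3950561  -0.12545206  0.02      ]
 [ 0.55970558 -0.12575775  0.027     ]] 0.16479849162542418 [ 0.47738084 -0.1256049   0.0235    ] -0.0018565811443506982
mid [[ 0.42103861 -0.20165459  0.027     ]
 [ 0.55088285 -0.21177713  0.027     ]] bin [[ 0.59004862 -0.04418553  0.058     ]
 [ 0.60215109 -0.3574651   0.058     ]
 [ 0.36570395 -0.36639636  0.058     ]
 [ 0.35377583 -0.05443507  0.058     ]]
jaw plate [-0.02267882  0.08006134]
```

```bash
python3 - <<'E'
from bench import *
from scipy.spatial.transform import Rotation as R
import numpy as np
s=read_state(); m=R.from_quat(s["eef_rot"]).as_matrix(); print(m.round(3)); print("x yaw",np.arctan2(m[1,0],m[0,0]))
E
```

```text
[[ 0.305 -0.    -0.952]
 [ 0.952 -0.001  0.305]
 [-0.001 -1.    -0.   ]]
x yaw 1.2609757048614003
```

Request:
jog_arm:
  commands:
    - {"translation": [30, -30, 0], "twist": 0.03}
    - {"translation": [35, -35, 0], "twist": 0.05}
    - {"translation": [35, -35, 0], "twist": 0.05}
    - {"translation": [35, -35, 0], "twist": 0.05}
    - {"translation": [35, -35, 0], "twist": 0.05}
    - {"translation": [35, -40, 0], "twist": 0.05}
    - {"translation": [35, -40, 0], "twist": 0.03}
    - {"translation": [30, -40, 0], "twist": 0}
    - {"translation": [10, -45, 0], "twist": 0}
    - {"translation": [0, -45, 0], "twist": 0}
    - {"translation": [0, -45, 0], "twist": 0}
    - {"translation": [0, -45, 0], "twist": 0}
    - {"translation": [0, -45, 0], "twist": 0}
    - {"translation": [0, -45, 0], "twist": 0}
    - {"translation": [0, -45, 0], "twist": 0}
    - {"translation": [0, -45, 0], "twist": 0}
    - {"translation": [0, -40, 0], "twist": 0}
    - {"translation": [0, -30, 0], "twist": 0}
    - {"translation": [0, 0, 0], "twist": 0}
  grip: 0.2
  grip_force: 20

```text
time: 2.05
ee_pos: [0.4656, -0.1245, 0.1869]
eef_rot: [0.502, 0.498, -0.499, -0.501]
ft_force: [-0.1, 0.2, 0.8]
width: 0.0693
```

```bash
cat >> h.py <<'E'
def st():
    from bench import read_state
    from scipy.spatial.transform import Rotation as R
    s=read_state(); m=R.from_quat(s["eef_rot"]).as_matrix()
    print("t",s["time"],"p",s["ee_pos"].round(4),"yaw",round(np.arctan2(m[1,0],m[0,0]),4),"F",s["ft_force"].round(1),"w",round(s["width"],4),"q",s["joint_positions"].round(2))
    return s
E
python3 - <<'E'
from h import *
from bench import *
st(); d={}
c=camera("wrist"); pickle.dump(c,open("w1.pkl","wb")); cv2.imwrite("pics/w1.png",c["img"][:,:,::-1])
E
```

```text
t 2.05 p [ 0.4656 -0.1245  0.1869] yaw 1.5645 F [-0.1  0.2  0.8] w 0.0693 q [-0.37 -0.01  0.54  1.85  0.01  1.3   1.73]
```

View pics/w1.png

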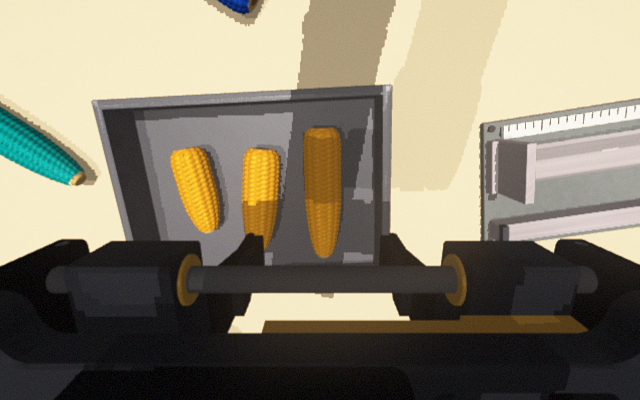

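The wrist view shows the long ear at right, with its butt near (322,129) and tip near (323,257). The middle ear is at (261,200). I'll localise the long ear from this view.

```bash
python3 - <<'E'
from h import *
c=pickle.load(open("w1.pkl","rb"))
print(at_z(c,[(321.5,129),(323.5,257)],[.03,.027]))
print(at_z(c,[(304,165),(341.5,165),(304.5,200),(341,200)],.027))
print("mid",at_z(c,[(280,165),(280,200)],.027))
E
```

```text
[[ 0.40023514 -0.12412043  0.03      ]
 [ 0.56576032 -0.12246668  0.027     ]]
[[ 0.4427209  -0.14572106  0.027     ]
 [ 0.4430041  -0.09999484  0.027     ]
 [ 0.48691013 -0.14608045  0.027     ]
 [ 0.48719201 -0.10007382  0.027     ]]
mid [[ 0.44254064 -0.17498812  0.027     ]
 [ 0.48672101 -0.17696408  0.027     ]]
```

Request:
jog_arm:
  commands:
    - {"translation": [4, 2, -20], "twist": 0}
    - {"translation": [0, 0, -40], "twist": 0}
    - {"translation": [0, 0, -40], "twist": 0}
    - {"translation": [0, 0, -20], "twist": 0}
    - {"translation": [0, 0, -20], "twist": 0}
    - {"translation": [0, 0, -10], "twist": 0}
    - {"translation": [0, 0, -10], "twist": 0}
    - {"translation": [0, 0, -10], "twist": 0}
    - {"translation": [0, 0, 0], "twist": 0}
    - {"translation": [0, 0, 0], "twist": 0}
  grip: 0.32

```text
time: 3.1
ee_pos: [0.4707, -0.118, 0.0171]
eef_rot: [0.5, 0.5, -0.5, -0.5]
ft_force: [0.0, -0.5, -0.0]
width: 0.0592
```

```bash
python3 - <<'E'
from h import *
from bench import *
st()
c=camera("scene"); crop(c,190,140,350,260,5,"pics/s2.png")
E
```

```text
t 3.1 p [ 0.4707 -0.118   0.0171] yaw 1.571 F [ 0.  -0.5 -0. ] w 0.0592 q [-0.33  0.22  0.53  2.03 -0.14  0.93  1.84]
```

View pics/s2.png

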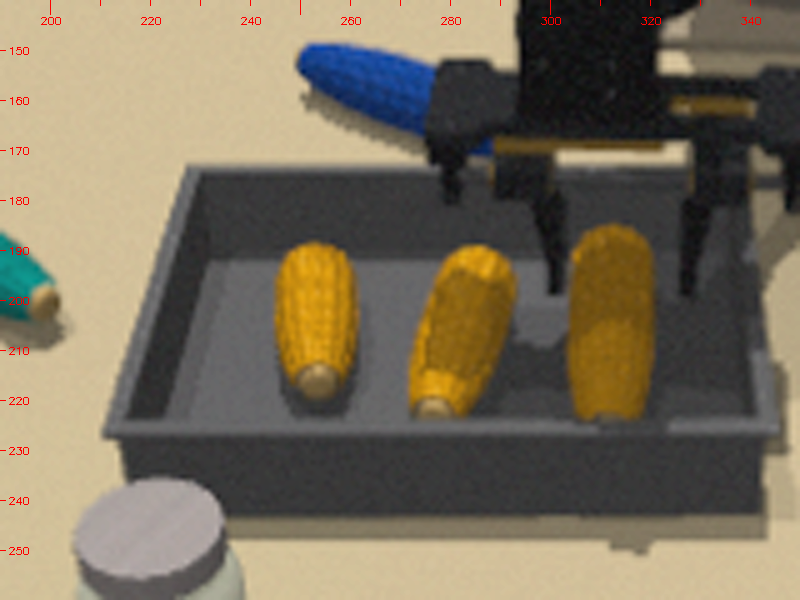

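The fingers straddle the ear, at about (301,195) and (327,195). They sit about 5 mm too far to +y, so I'll correct that and close.

Request:
jog_arm:
  commands:
    - {"translation": [0, -5, 0], "twist": 0}
    - {"translation": [0, 0, 0], "twist": 0}

```text
time: 3.35
ee_pos: [0.4707, -0.1238, 0.0173]
eef_rot: [0.5, 0.5, -0.5, -0.5]
ft_force: [-0.2, 0.6, -0.6]
width: 0.0593
```

Request:
jog_arm:
  commands:
    - {"translation": [0, 0, 0], "twist": 0}
    - {"translation": [0, 0, 0], "twist": 0}
    - {"translation": [0, 0, 0], "twist": 0}
    - {"translation": [0, 0, 0], "twist": 0}
    - {"translation": [0, 0, 0], "twist": 0}
  grip: 1.0
  grip_force: 25

```text
time: 3.85
ee_pos: [0.4704, -0.1229, 0.0168]
eef_rot: [0.5, 0.5, -0.5, -0.5]
ft_force: [-0.2, 0.5, 0.5]
width: 0.027
```

```bash
python3 - <<'E'
from h import *
from bench import *
st()
c=camera("scene"); crop(c,190,140,350,260,5,"pics/s3.png")
c=camera("wrist"); cv2.imwrite("pics/w3.png",c["img"][:,:,::-1]); st()
E
```

```text
t 3.85 p [ 0.4704 -0.1229  0.0168] yaw 1.5711 F [-0.2  0.5  0.5] w 0.027 q [-0.33  0.22  0.54  2.03 -0.14  0.93  1.86]
t 3.95 p [ 0.4704 -0.123   0.0168] yaw 1.5711 F [-0.3 -0.8 -0.5] w 0.0192 q [-0.33  0.22  0.54  2.03 -0.14  0.93  1.86]
```

View pics/s3.png

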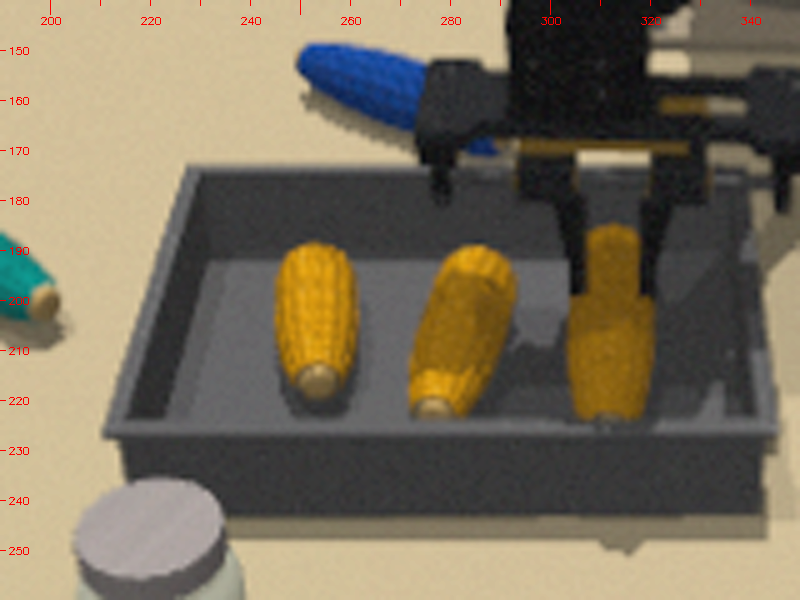

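View pics/w3.png

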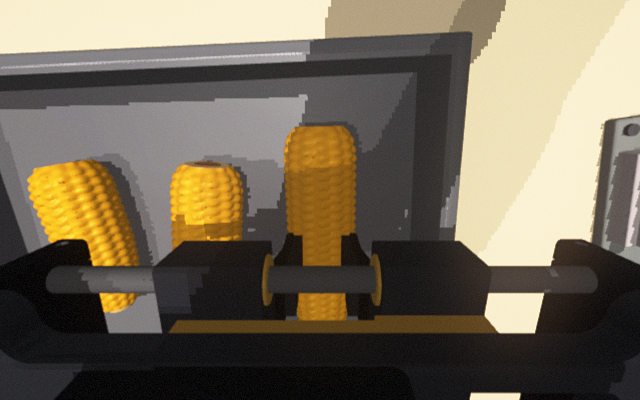

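```bash
python3 - <<'E'
from h import *
d=pickle.load(open("c0.pkl","rb")); c=d["scene"]
for z in (.017,.036,.05): print(z,proj(c,[(.471,-.118-.032,z),(.471,-.118+.032,z)]))
print(proj(c,[(.398,-.124,.05),(.471,-.124,.05),(.563,-.124,.027)]))
E
```

```text
0.017 [[301.62488647 207.24931547]
 [325.63813251 207.85171984]]
0.036 [[301.56621944 201.46830162]
 [325.84121838 202.07712933]]
0.05 [[301.52250498 197.12739444]
 [325.99363368 197.74102226]]
[[312.34693438 182.17076072]
 [311.46318873 197.37642119]
 [310.15013058 226.60149689]]
```

```bash
python3 - <<'E'
from h import *
d=pickle.load(open("c0.pkl","rb"))
t=np.array([0.19044,0.59494,0.18616]); x=np.array([.305,.952,0])
for dz in (0,.019,.03,.04,.05):
    P=[t+np.array([0,0,dz])+s*x*.0435 for s in(-1,1)]
    print(dz,proj(d["wrist"],P),proj(d["scene"],P))
crop(d["wrist"],190,200,450,300,3,"pics/cw.png")
E
```

```text
0 [[260.89591472 229.00359749]
 [382.39277066 229.07023514]] [[534.12540047 112.26049962]
 [563.83791791 116.88611993]]
0.019 [[255.10941029 239.30849025]
 [388.19184023 239.38474753]] [[536.11523034 106.45989802]
 [566.10305793 111.05642055]]
0.03 [[251.22538818 246.22516437]
 [392.08447732 246.30819806]] [[537.27970617 103.05676677]
 [567.42846031 107.63593349]]
0.04 [[247.27839608 253.253824  ]
 [396.04037308 253.34400701]] [[538.34630494  99.9340699 ]
 [568.6423283  104.497137  ]]
0.05 [[242.86210352 261.11801574]
 [400.46680611 261.21651257]] [[539.42054233  96.78353172]
 [569.86475609 101.33019554]]
```

View pics/cw.png

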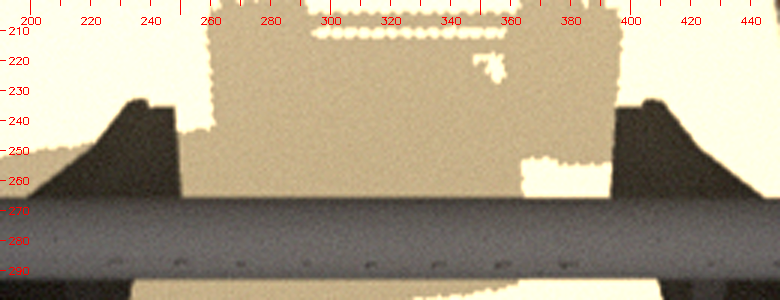

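The fingers closed with no contact, and both cameras show the tips about 30 mm above the reported TCP. I'll raise the arm and calibrate the tip height with the fingers shut and part open.

Request:
jog_arm:
  commands:
    - {"translation": [0, 0, 15], "twist": 0}
    - {"translation": [0, 0, 30], "twist": 0}
    - {"translation": [0, 0, 25], "twist": 0}
    - {"translation": [0, 0, 0], "twist": 0}
    - {"translation": [0, 0, 0], "twist": 0}

```text
time: 4.45
ee_pos: [0.4706, -0.1229, 0.0869]
eef_rot: [0.5, 0.5, -0.5, -0.5]
ft_force: [0.3, 0.6, 0.1]
width: 0.0008
```

```bash
python3 - <<'E'
from h import *
from bench import *
s=st()
c=camera("scene"); crop(c,260,100,380,240,5,"pics/s4.png"); w=camera("wrist"); crop(w,220,200,420,300,4,"pics/w4.png")
pickle.dump((c,w,s),open("c4.pkl","wb"))
t=s["ee_pos"]
for dz in (0,.01,.02,.03,.04): print(dz,proj(c,[t+[0,0,dz]]),proj(w,[t+[0,0,dz]]))
E
```

```text
t 4.45 p [ 0.4706 -0.1229  0.0869] yaw 1.5712 F [0.3 0.6 0.1] w 0.0008 q [-0.35  0.11  0.55  1.97 -0.07  1.08  1.8 ]
0 [[312.00948054 185.52251127]] [[321.49389699 230.15691588]]
0.01 [[312.03967999 182.24269056]] [[321.51066287 235.40538618]]
0.02 [[312.07031559 178.92420081]] [[321.5291235  241.18437089]]
0.03 [[312.10139579 175.56644202]] [[321.54954959 247.5786074 ]]
0.04 [[312.13292919 172.16880414]] [[321.57227276 254.69189926]]
```

View pics/s4.png

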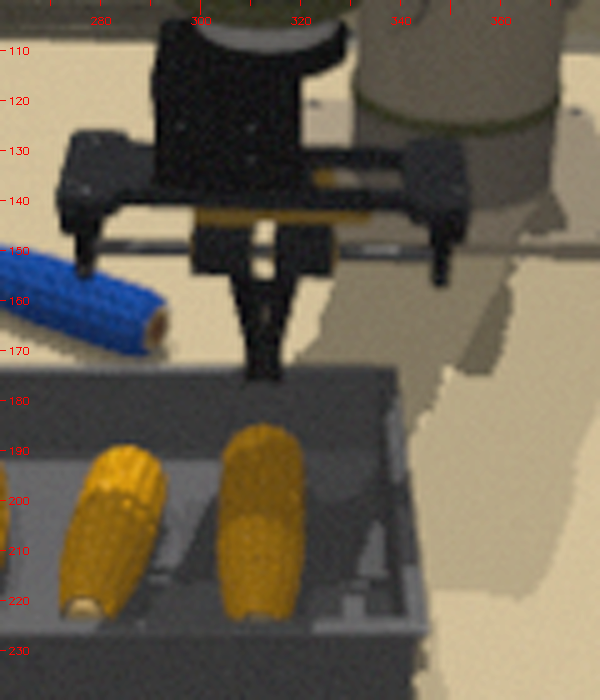

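View pics/w4.png

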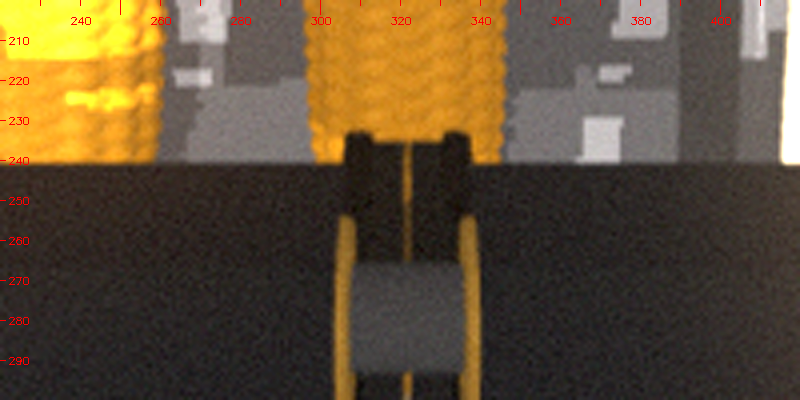

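```bash
python3 - <<'E'
from h import *
c,w,s=pickle.load(open("c4.pkl","rb")); t=s["ee_pos"]
for dx in (0,.0095):
  for dz in (.02,.025,.03,.035): print(dx,dz,proj(c,[t+[dx,0,dz]])[0])
d=pickle.load(open("c0.pkl","rb"))
t=np.array([0.19044,0.59494,0.18616]); x=np.array([.305,.952,0]); n=np.array([.952,-.305,0])
for k in (-.0095,.0095):
  for dz in (.02,.03,.035,.04):
    a=proj(d["wrist"],[t+n*k+np.array([0,0,dz])+q*x*.0435 for q in(-1,1)]); print(k,dz,a.ravel().round(1))
E
```

```text
0 0.02 [312.07031559 178.92420081]
0 0.025 [312.08579958 177.25026794]
0 0.03 [312.10139579 175.56644202]
0 0.035 [312.11710529 173.87264648]
0.0095 0.02 [311.9481725  180.95946983]
0.0095 0.025 [311.96339014 179.27822137]
0.0095 0.03 [311.97871966 177.58694332]
0.0095 0.035 [311.99416216 175.88555721]
-0.0095 0.02 [253.9 226.2 389.5 226.2]
-0.0095 0.03 [250.2 231.8 393.1 231.9]
-0.0095 0.035 [248.2 234.9 395.1 235. ]
-0.0095 0.04 [246.2 238.1 397.2 238.2]
0.0095 0.02 [255.7 253.3 387.6 253.4]
0.0095 0.03 [252.2 260.2 391.1 260.3]
0.0095 0.035 [250.3 264.  393.  264.1]
0.0095 0.04 [248.4 267.9 394.9 268. ]
```

Everything agrees with real tips = reported TCP + 35 mm along z. I'll open and descend to a reported z of about -0.018, which puts the tips at 17 mm.

Request:
jog_arm:
  commands:
    - {"translation": [0, -1, 0], "twist": 0}
    - {"translation": [0, 0, 0], "twist": 0}
    - {"translation": [0, 0, 0], "twist": 0}
    - {"translation": [0, 0, 0], "twist": 0}
    - {"translation": [0, 0, 0], "twist": 0}
    - {"translation": [0, 0, 0], "twist": 0}
    - {"translation": [0, 0, 0], "twist": 0}
    - {"translation": [0, 0, -10], "twist": 0}
    - {"translation": [0, 0, -25], "twist": 0}
    - {"translation": [0, 0, -25], "twist": 0}
    - {"translation": [0, 0, -15], "twist": 0}
    - {"translation": [0, 0, -10], "twist": 0}
    - {"translation": [0, 0, 0], "twist": 0}
  grip: 0.32

```text
time: 5.85
ee_pos: [0.4693, -0.1239, 0.0004]
eef_rot: [-0.499, -0.499, 0.501, 0.501]
ft_force: [0.3, -0.0, 0.1]
width: 0.0592
```

Request:
jog_arm:
  commands:
    - {"translation": [0, 0, -10], "twist": 0}
    - {"translation": [0, 0, -10], "twist": 0}
    - {"translation": [0, 0, 0], "twist": 0}

```text
time: 6.15
ee_pos: [0.4696, -0.1238, -0.0193]
eef_rot: [-0.499, -0.5, 0.5, 0.5]
ft_force: [-0.2, 1.1, -0.9]
width: 0.0591
```

```bash
python3 - <<'E'
from h import *
from bench import *
s=st()
c=camera("scene"); crop(c,190,140,350,260,5,"pics/s5.png")
E
```

```text
t 6.15 p [ 0.4696 -0.1238 -0.0193] yaw 1.5711 F [-0.2  1.1 -0.9] w 0.0591 q [-0.31  0.28  0.53  2.05 -0.19  0.85  1.9 ]
```

View pics/s5.png

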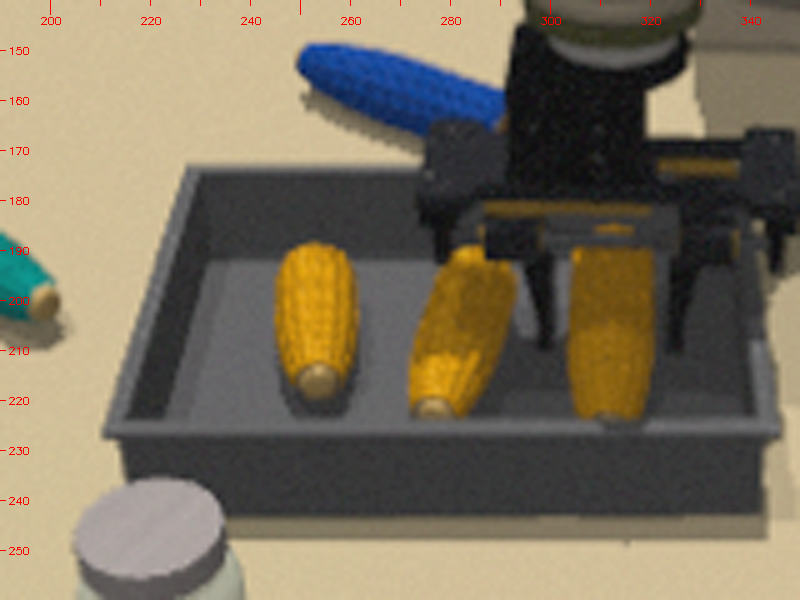

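The fingers now straddle the ear properly, with tips at row 210. Closing.

Request:
jog_arm:
  commands:
    - {"translation": [0, 0, 0], "twist": 0}
    - {"translation": [0, 0, 0], "twist": 0}
    - {"translation": [0, 0, 0], "twist": 0}
    - {"translation": [0, 0, 0], "twist": 0}
    - {"translation": [0, 0, 0], "twist": 0}
  grip: 1.0
  grip_force: 30

```text
time: 6.7
ee_pos: [0.4707, -0.1239, -0.0178]
eef_rot: [0.5, 0.5, -0.5, -0.5]
ft_force: [-0.3, 0.4, 3.7]
width: 0.0458
```

Request:
jog_arm:
  commands:
    - {"translation": [0, 0, 5], "twist": 0}
    - {"translation": [0, 0, 15], "twist": 0}
    - {"translation": [0, 0, 25], "twist": 0}
    - {"translation": [0, 0, 30], "twist": 0}
    - {"translation": [0, 0, 30], "twist": 0}
    - {"translation": [0, 0, 25], "twist": 0}
    - {"translation": [0, 0, 10], "twist": 0}
    - {"translation": [0, 0, 0], "twist": 0}

```text
time: 7.5
ee_pos: [0.4709, -0.124, 0.1225]
eef_rot: [0.5, 0.501, -0.5, -0.5]
ft_force: [-0.3, 0.1, -2.7]
width: 0.0459
```

```bash
python3 - <<'E'
from h import *
from bench import *
s=st()
c=camera("scene"); crop(c,190,100,350,220,5,"pics/s6.png");w=camera("wrist"); cv2.imwrite("pics/w6.png",w["img"][:,:,::-1])
E
```

```text
t 7.5 p [ 0.4709 -0.124   0.1225] yaw 1.5711 F [-0.3  0.1 -2.7] w 0.0459 q [-0.37  0.07  0.56  1.93 -0.04  1.16  1.78]
```

View pics/s6.png

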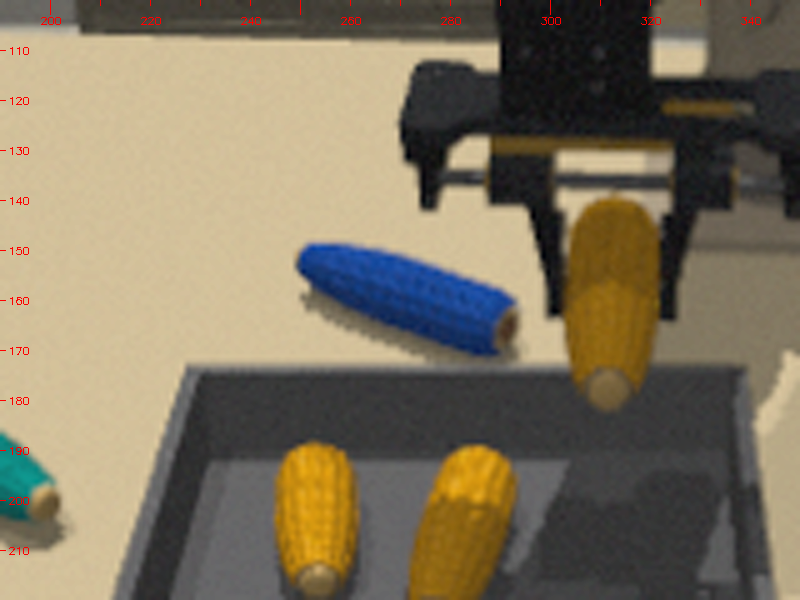

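View pics/w6.png

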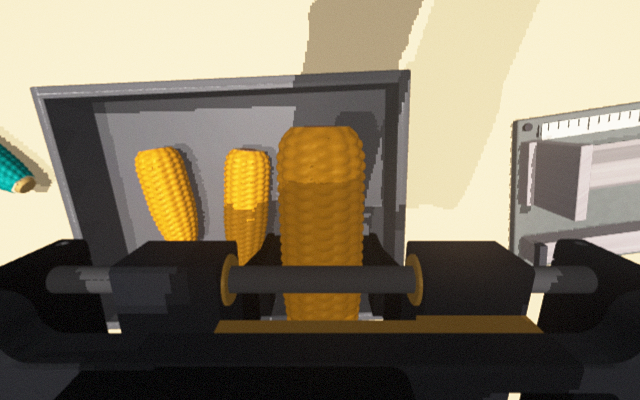

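```bash
python3 - <<'E'
from h import *
from bench import *
d=pickle.load(open("c0.pkl","rb")); 
o,v=ray(d["scene"],[(312,178)])
for x in (.545,.55,.555,.56,.565): print(x,(o+v[0]*((x-o[0])/v[0,0])).round(4))
w=camera("wrist"); 
for z in (.16,.1675,.175): print(z,at_z(w,[(321,127)],z))
E
```

```text
0.545 [ 0.545  -0.121   0.1568]
0.55 [ 0.55   -0.1209  0.16  ]
0.555 [ 0.555  -0.1207  0.1632]
0.56 [ 0.56   -0.1206  0.1664]
0.565 [ 0.565  -0.1205  0.1695]
0.16 [[ 0.39823838 -0.12418742  0.16      ]]
0.1675 [[ 0.39810462 -0.12418313  0.1675    ]]
0.175 [[ 0.39797086 -0.12417883  0.175     ]]
```

Request:
jog_arm:
  commands:
    - {"translation": [0, 10, 0], "twist": -0.05}
    - {"translation": [-2, 25, 0], "twist": -0.1}
    - {"translation": [-4, 30, 0], "twist": -0.12}
    - {"translation": [-4, 30, 0], "twist": -0.12}
    - {"translation": [-4, 30, 0], "twist": -0.12}
    - {"translation": [-4, 30, 0], "twist": -0.12}
    - {"translation": [-4, 30, 0], "twist": -0.12}
    - {"translation": [-4, 30, 0], "twist": -0.12}
    - {"translation": [-4, 30, 0], "twist": -0.12}
    - {"translation": [-4, 30, 0], "twist": -0.12}
    - {"translation": [-4, 25, 0], "twist": -0.12}
    - {"translation": [-4, 15, 0], "twist": -0.12}
    - {"translation": [-4, 10, 0], "twist": -0.077}
    - {"translation": [0, 0, 0], "twist": 0}
    - {"translation": [0, 0, 0], "twist": 0}

```text
time: 9.15
ee_pos: [0.424, 0.2002, 0.1208]
eef_rot: [0.706, 0.051, -0.052, -0.705]
ft_force: [0.5, -0.5, -2.4]
width: 0.0456
```

```bash
python3 - <<'E'
from h import *
from bench import *
s=st()
c=camera("top"); crop(c,130,160,290,270,5,"pics/t7.png");w=camera("wrist"); cv2.imwrite("pics/w7.png",w["img"][:,:,::-1]); pickle.dump((c,w,s),open("c7.pkl","wb"))
E
```

```text
t 9.15 p [0.424  0.2002 0.1208] yaw 0.1465 F [ 0.5 -0.5 -2.4] w 0.0456 q [-0.75  0.03  0.22  1.95 -0.01  1.16 -0.38]
```

View pics/t7.png

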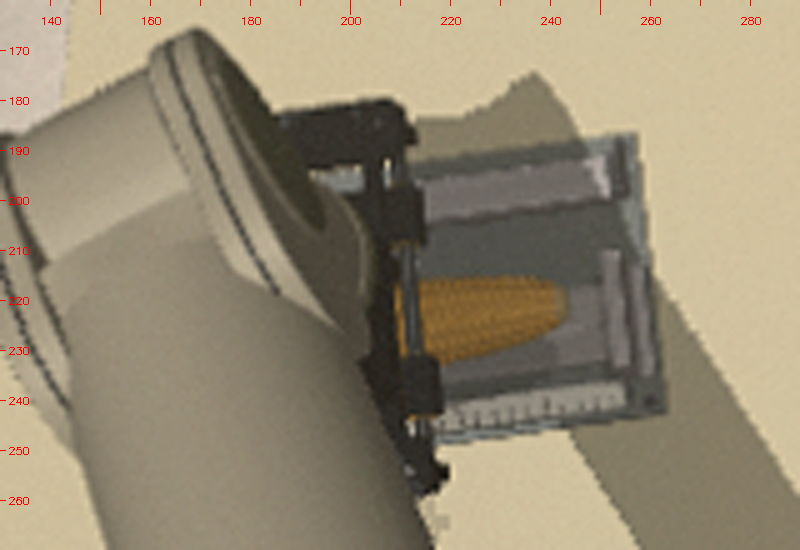

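View pics/w7.png

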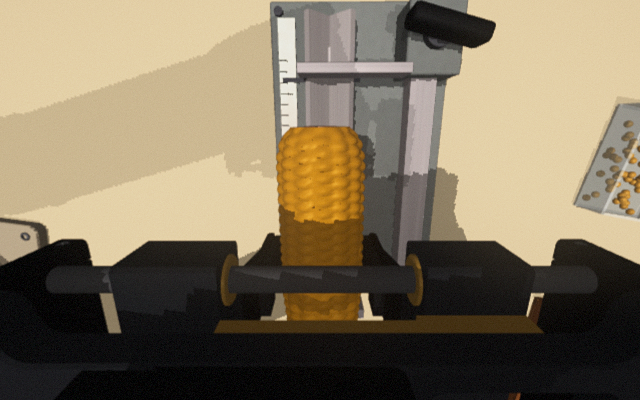

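```bash
python3 - <<'E'
from h import *
c,w,s=pickle.load(open("c7.pkl","rb"))
crop(w,265,0,505,130,3,"pics/w7c.png")
E
```

```text
(no output)
```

View pics/w7c.png

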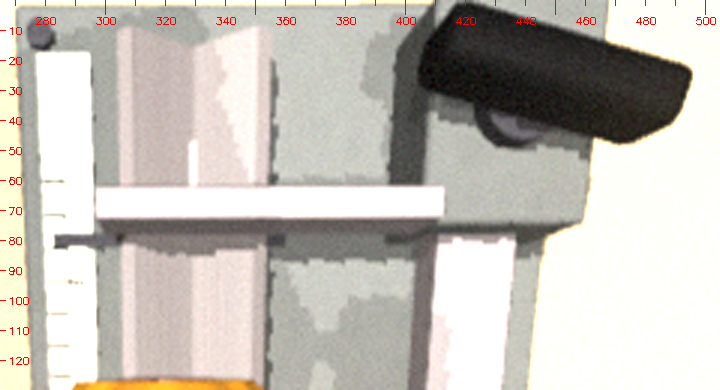

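```bash
python3 - <<'E'
from h import *
c,w,s=pickle.load(open("c7.pkl","rb"))
a=at_z(w,[(304.5,20),(355,20),(305.5,110),(354.5,110)],.034); print(a)
m=(a[0]+a[1])/2; n=(a[2]+a[3])/2; print(m,n,np.linalg.norm(a[1]-a[0]),np.linalg.norm(a[3]-a[2]))
v=(m-n)[:2]; v/=np.linalg.norm(v); print("V dir yaw", np.arctan2(-v[0],v[1]))
t=s["ee_pos"][:2]; print("ee perp off", np.cross(v,t-m[:2]))
bed=np.array([.4430,.0993]); print("bed perp", np.cross(v,bed-m[:2]), "ee along from bed", (t-bed)@v)
b=at_z(w,[(321,127)],.166)[0]; print("butt",b,"along",(b[:2]-bed)@v,"perp",np.cross(v,b[:2]-m[:2]))
j=at_z(w,[(340,72.5)],.068)[0]; print("jaw face along",(j[:2]-bed)@v)
# knob top
k=at_z(w,[(406,26),(492,40)],.093); print(k,np.linalg.norm(k[0]-k[1]))
E
```

```text
[[0.38718603 0.35358043 0.034     ]
 [0.42989456 0.35983048 0.034     ]
 [0.39758651 0.28104328 0.034     ]
 [0.44234079 0.2876009  0.034     ]]
[0.40854029 0.35670546 0.034     ] [0.41996365 0.28432209 0.034     ] 0.043163426810945385 0.045232154071352754
V dir yaw 0.15652644605465224
ee perp off 0.009098487763530455
bed perp 0.00608801064427366 ee along from bed 0.10265481012155822
butt [0.41379696 0.27068681 0.166     ] along 0.1738439677149229 perp 0.008216872415718189
jaw face along 0.21322163240349692
[[0.46149328 0.34342021 0.093     ]
 [0.521944   0.34360553 0.093     ]] 0.06045100636358759<stdin>:6: DeprecationWarning: Arrays of 2-dimensional vectors are deprecated. Use arrays of 3-dimensional vectors instead. (deprecated in NumPy 2.0)
<stdin>:7: DeprecationWarning: Arrays of 2-dimensional vectors are deprecated. Use arrays of 3-dimensional vectors instead. (deprecated in NumPy 2.0)
<stdin>:8: DeprecationWarning: Arrays of 2-dimensional vectors are deprecated. Use arrays of 3-dimensional vectors instead. (deprecated in NumPy 2.0)
```

Request:
jog_arm:
  commands:
    - {"translation": [3, 0, -10], "twist": 0.004}
    - {"translation": [3, 1, -25], "twist": 0}
    - {"translation": [0, 0, -25], "twist": 0}
    - {"translation": [0, 0, -15], "twist": 0}
    - {"translation": [0, 0, -5], "twist": 0}
    - {"translation": [0, 0, 0], "twist": 0}
    - {"translation": [0, 0, 0], "twist": 0}

```text
time: 9.95
ee_pos: [0.431, 0.2021, 0.0424]
eef_rot: [-0.705, -0.053, 0.052, 0.705]
ft_force: [0.0, 0.1, -1.6]
width: 0.0457
```

```bash
python3 - <<'E'
from h import *
from bench import *
s=st()
c=camera("top"); crop(c,190,170,280,260,7,"pics/t8.png");w=camera("wrist"); crop(w,240,0,520,250,2,"pics/w8.png"); e=camera("scene"); crop(e,370,150,530,250,5,"pics/s8.png"); pickle.dump((c,w,s,e),open("c8.pkl","wb"))
E
```

```text
t 9.95 p [0.431  0.2021 0.0424] yaw 0.148 F [ 0.   0.1 -1.6] w 0.0457 q [-0.74  0.14  0.22  2.02 -0.04  0.98 -0.35]
```

View pics/t8.png

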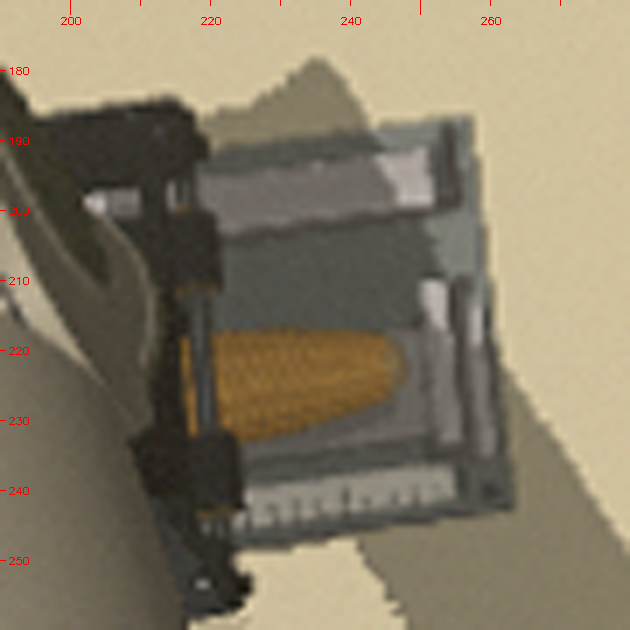

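View pics/w8.png

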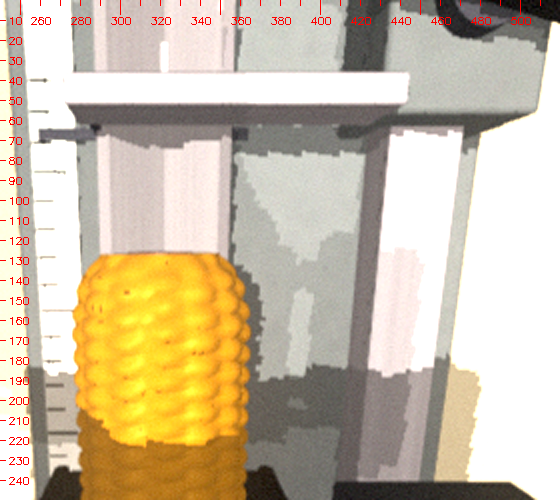

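View pics/s8.png

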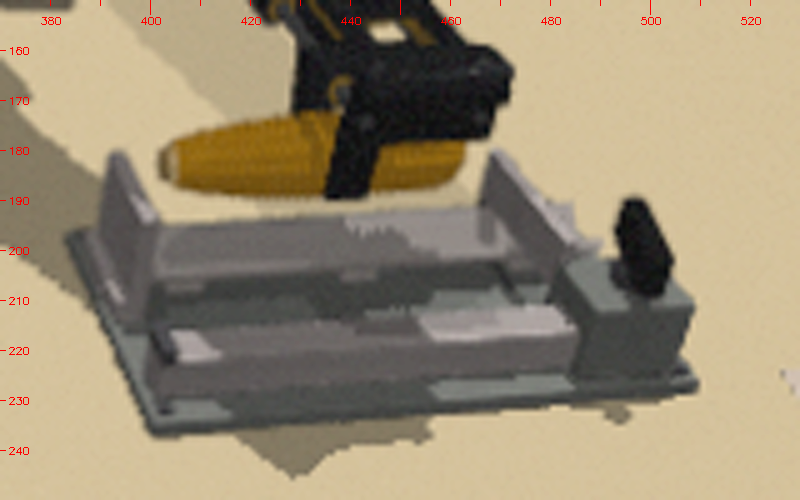

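```bash
python3 - <<'E'
from h import *
c,w,s,e=pickle.load(open("c8.pkl","rb"))
bed=np.array([.4430,.0993]); v=np.array([-.1477,.989]); u=np.array([.989,.1477])
P=at_z(c,[(247.3,221.7)],.088)[0][:2]; print("tip top",P,(P-bed)@v,(P-bed)@u)
# V wall tops near tip in the top view
for x in (-.0525,-.0075):
  print(proj(c,[(*(bed+u*(x+.03)+v*a),.034) for a in (.01,.06)]))
P=at_z(w,[(321,127)],.088)[0][:2]; print("butt",(P-bed)@v,(P-bed)@u)
P=at_z(w,[(340,52)],.068)[0][:2]; print("jawface",(P-bed)@v)
E
```

```text
tip top [0.44309171 0.10934876] 0.009924675834367876 0.001574906504283686
[[251.12344362 232.37762747]
 [233.84822805 234.76042997]]
[[249.39291155 216.99112445]
 [232.23266634 219.35259202]]
butt 0.17498283981672239 0.003175683935468774
jawface 0.2131540094706577
```

The ear sits over the V within 1–2 mm, with the tip about 10 mm from the plate and the butt about 38 mm from the jaw. Lowering.

Request:
jog_arm:
  commands:
    - {"translation": [0, 0, -10], "twist": 0}
    - {"translation": [0, 0, -10], "twist": 0}
    - {"translation": [0, 0, -8], "twist": 0}
    - {"translation": [0, 0, -4], "twist": 0}
    - {"translation": [0, 0, -3], "twist": 0}
    - {"translation": [0, 0, 0], "twist": 0}
    - {"translation": [0, 0, 0], "twist": 0}

```text
time: 10.8
ee_pos: [0.4306, 0.2021, 0.0069]
eef_rot: [-0.705, -0.052, 0.052, 0.705]
ft_force: [0.4, 0.5, -2.7]
width: 0.046
```

Request:
jog_arm:
  commands:
    - {"translation": [0, 0, -2], "twist": 0}
    - {"translation": [0, 0, 0], "twist": 0}

```text
time: 11.0
ee_pos: [0.4307, 0.2022, 0.0049]
eef_rot: [-0.705, -0.052, 0.052, 0.705]
ft_force: [0.9, 0.5, -3.0]
width: 0.0459
```

Request:
jog_arm:
  commands:
    - {"translation": [0, 0, -1], "twist": 0}
    - {"translation": [0, 0, 0], "twist": 0}

```text
time: 11.2
ee_pos: [0.4311, 0.2023, 0.0042]
eef_rot: [-0.705, -0.053, 0.052, 0.705]
ft_force: [1.5, -0.3, 0.2]
width: 0.0459
```

```bash
python3 - <<'E'
from h import *
from bench import *
s=st()
w=camera("wrist"); crop(w,240,0,520,250,2,"pics/w9.png"); e=camera("scene"); crop(e,370,150,530,250,5,"pics/s9.png")
E
```

```text
t 11.2 p [0.4311 0.2023 0.0042] yaw 0.1477 F [ 1.5 -0.3  0.2] w 0.0459 q [-0.74  0.2   0.22  2.05 -0.06  0.89 -0.34]
```

View pics/s9.png

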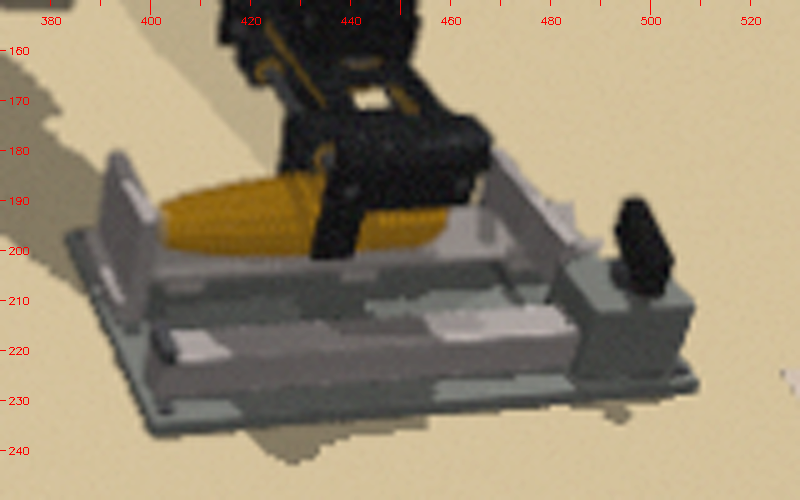

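View pics/w9.png

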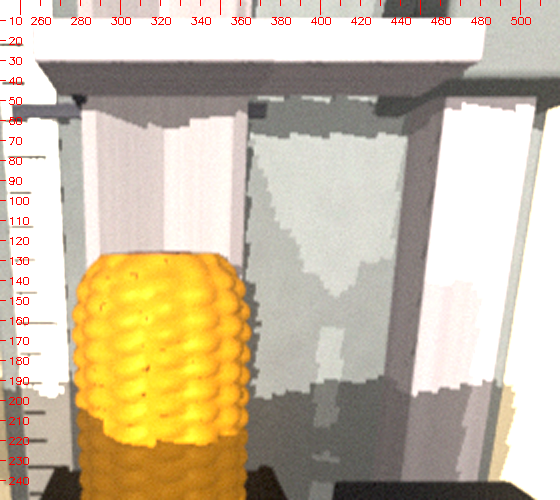

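Contact has just begun. The side force of +1.5 N in x says the ear is slightly to -x, matching the ~1 mm seen in the wrist view. I'll nudge, settle and open.

Request:
jog_arm:
  commands:
    - {"translation": [1, 0, -1], "twist": 0}
    - {"translation": [0, 0, 0], "twist": 0}
    - {"translation": [0, 0, 0], "twist": 0}

```text
time: 11.6
ee_pos: [0.4314, 0.2025, 0.0037]
eef_rot: [-0.705, -0.052, 0.052, 0.706]
ft_force: [-4.9, -1.4, 13.4]
width: 0.0455
```

Request:
jog_arm:
  commands:
    - {"translation": [0, 0, 0], "twist": 0}
    - {"translation": [0, 0, 0], "twist": 0}
    - {"translation": [0, 0, 0], "twist": 0}
  grip: 0.3

```text
time: 11.9
ee_pos: [0.4311, 0.2019, 0.0025]
eef_rot: [0.705, 0.052, -0.052, -0.705]
ft_force: [-0.8, -0.5, 0.3]
width: 0.0586
```

```bash
python3 - <<'E'
from h import *
from bench import *
s=st()
w=camera("wrist"); crop(w,240,0,520,250,2,"pics/w10.png"); e=camera("scene"); crop(e,370,150,530,250,5,"pics/s10.png")
E
```

```text
t 11.9 p [0.4311 0.2019 0.0025] yaw 0.1481 F [-0.8 -0.5  0.3] w 0.0586 q [-0.73  0.21  0.22  2.05 -0.06  0.89 -0.34]
```

View pics/s10.png

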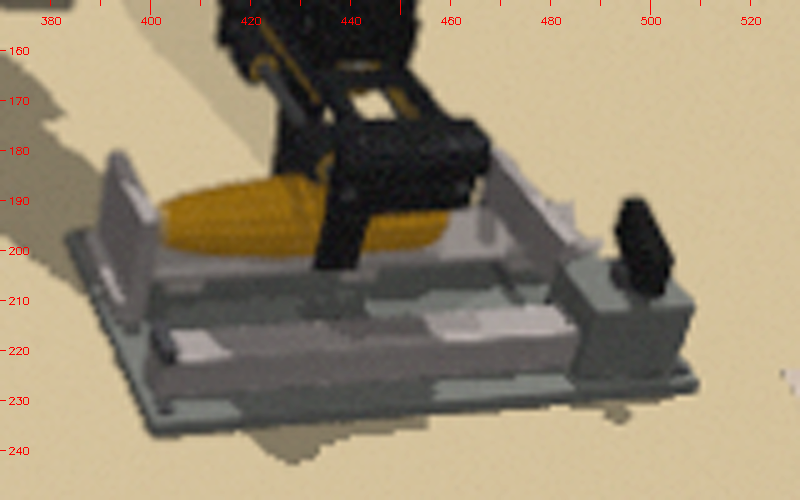

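View pics/w10.png

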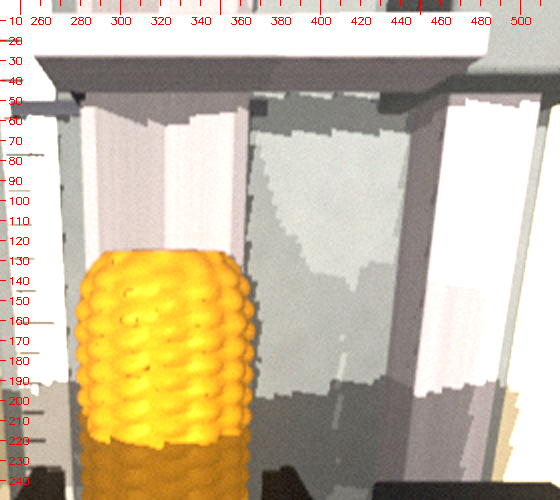

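The ear is lying in the V and has been released. I'll raise, then move over the knob while turning to its bar.

Request:
jog_arm:
  commands:
    - {"translation": [0, 0, 10], "twist": 0}
    - {"translation": [0, 0, 25], "twist": 0}
    - {"translation": [0, 0, 40], "twist": 0}
    - {"translation": [0, 0, 40], "twist": 0}
    - {"translation": [0, 0, 22], "twist": 0}
    - {"translation": [5, 12, 0], "twist": 0.1}
    - {"translation": [6, 15, 0], "twist": 0.13}
    - {"translation": [7, 16, 0], "twist": 0.13}
    - {"translation": [7, 16, 0], "twist": 0.13}
    - {"translation": [7, 16, 0], "twist": 0.13}
    - {"translation": [7, 16, 0], "twist": 0.13}
    - {"translation": [7, 16, 0], "twist": 0.13}
    - {"translation": [6, 15, 0], "twist": 0.13}
    - {"translation": [5, 12, 0], "twist": 0.13}
    - {"translation": [3, 8, 0], "twist": 0.12}
    - {"translation": [0, 0, 0], "twist": 0}
    - {"translation": [0, 0, 0], "twist": 0}
  grip: 0.4

```text
time: 13.7
ee_pos: [0.4914, 0.3436, 0.1401]
eef_rot: [0.54, 0.457, -0.457, -0.54]
ft_force: [0.8, 0.0, -0.1]
width: 0.052
```

```bash
python3 - <<'E'
from h import *
from bench import *
s=st()
w=camera("wrist"); cv2.imwrite("pics/w11.png",w["img"][:,:,::-1]); e=camera("scene"); crop(e,370,110,530,250,5,"pics/s11.png"); c=camera("top"); crop(c,145,175,275,265,6,"pics/t11.png"); pickle.dump((c,w,s,e),open("c11.pkl","wb"))
E
```

```text
t 13.7 p [0.4914 0.3436 0.1401] yaw 1.4042 F [ 0.8  0.  -0.1] w 0.052 q [-0.75  0.3   0.08  1.6  -0.03  1.24  0.74]
```

View pics/s11.png

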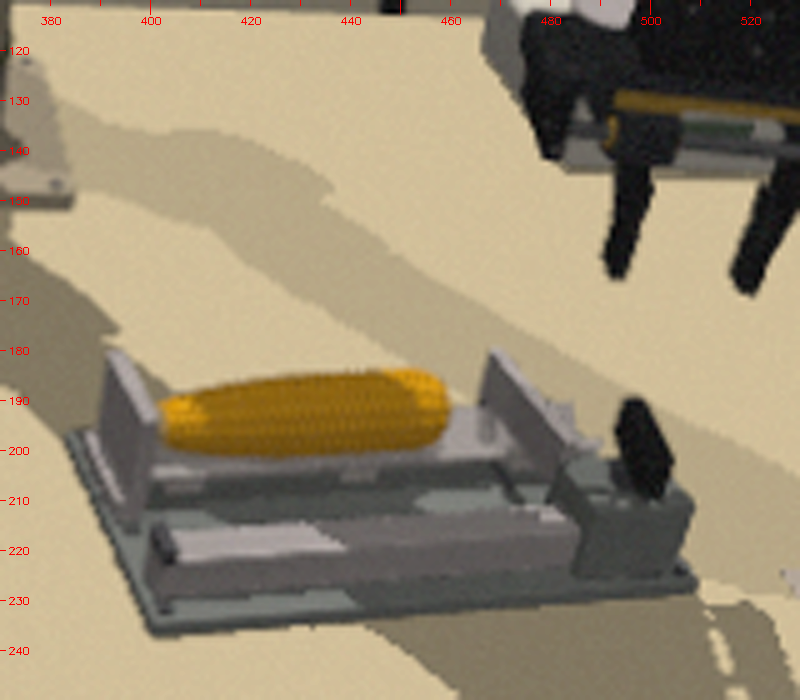

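View pics/w11.png

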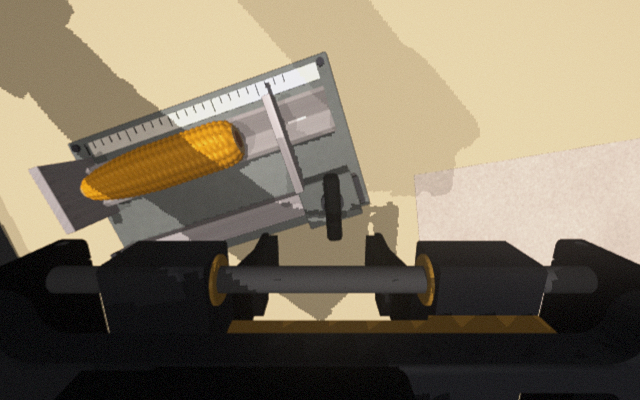

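View pics/t11.png

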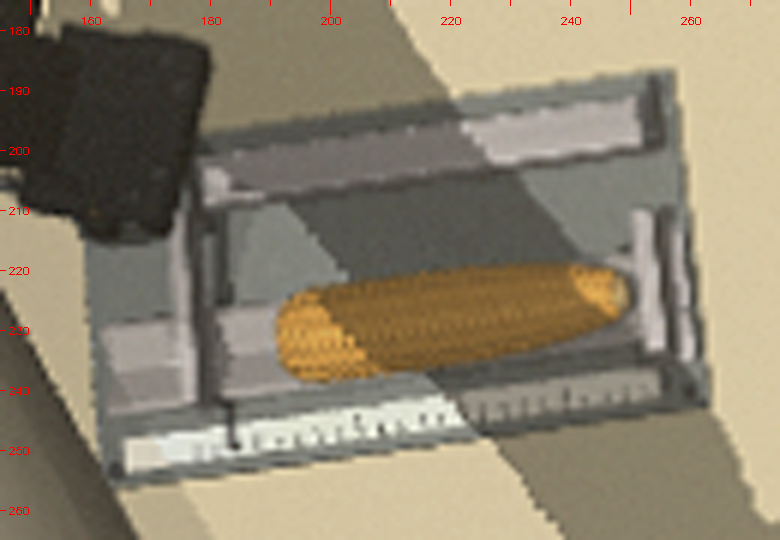

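```bash
python3 - <<'E'
from h import *
c,w,s,e=pickle.load(open("c11.pkl","rb")); t=s["ee_pos"]
crop(w,270,150,400,245,6,"pics/w11c.png")
b=at_z(w,[(331,176),(334.5,238)],.093); print(b,np.linalg.norm(b[0]-b[1]),"yaw",np.arctan2(*(b[1]-b[0])[[1,0]]),"tool yaw-pi/2",1.4042-np.pi/2)
m=b.mean(0); x=np.array([np.cos(1.4042),np.sin(1.4042)]); print("off toolx",(m[:2]-t[:2])@x, m-t)
E
```

```text
[[0.46329465 0.35640688 0.093     ]
 [0.51928626 0.35068036 0.093     ]] 0.05628369331370128 yaw -0.10192029658356166 tool yaw-pi/2 -0.16659632679489667
off toolx 0.009819453773776257 [-9.36099207e-05  9.97305476e-03 -4.70950002e-02]
```

View pics/w11c.png

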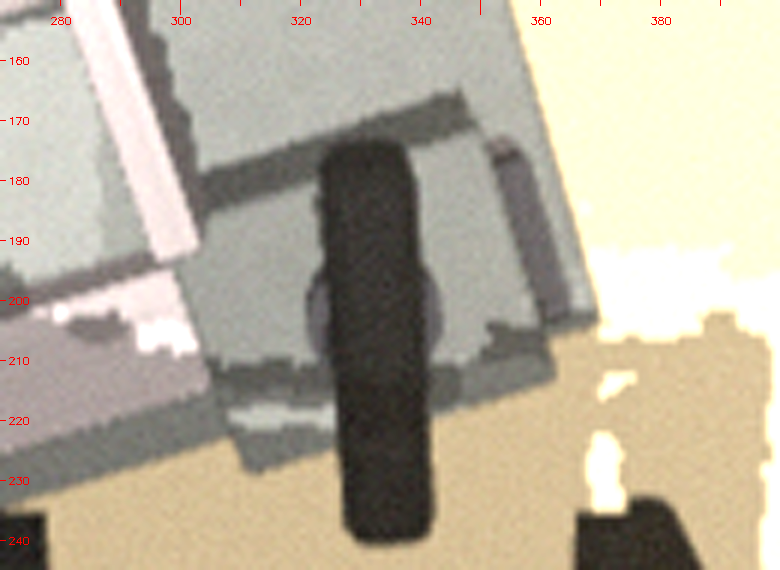

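The wrist view shows the bar from (331.5,174) to (335,240), about 10 mm to +y of the finger mid-plane. I'll shift, descend part way and re-check.

Request:
jog_arm:
  commands:
    - {"translation": [0, 4, -5], "twist": 0.02}
    - {"translation": [0, 4, -20], "twist": 0.02}
    - {"translation": [0, 0, -25], "twist": 0}
    - {"translation": [0, 0, -10], "twist": 0}
    - {"translation": [0, 0, 0], "twist": 0}
    - {"translation": [0, 0, 0], "twist": 0}

```text
time: 14.45
ee_pos: [0.4917, 0.3522, 0.0805]
eef_rot: [0.53, 0.469, -0.468, -0.53]
ft_force: [-0.0, 0.3, 0.2]
width: 0.0521
```

```bash
python3 - <<'E'
from h import *
from bench import *
s=st()
w=camera("wrist"); crop(w,240,130,440,300,4,"pics/w12.png"); e=camera("scene"); crop(e,440,130,560,250,6,"pics/s12.png"); pickle.dump((w,s,e),open("c12.pkl","wb"))
E
```

```text
t 14.45 p [0.4917 0.3522 0.0805] yaw 1.4478 F [-0.   0.3  0.2] w 0.0521 q [-0.75  0.36  0.07  1.65 -0.03  1.13  0.77]
```

View pics/s12.png

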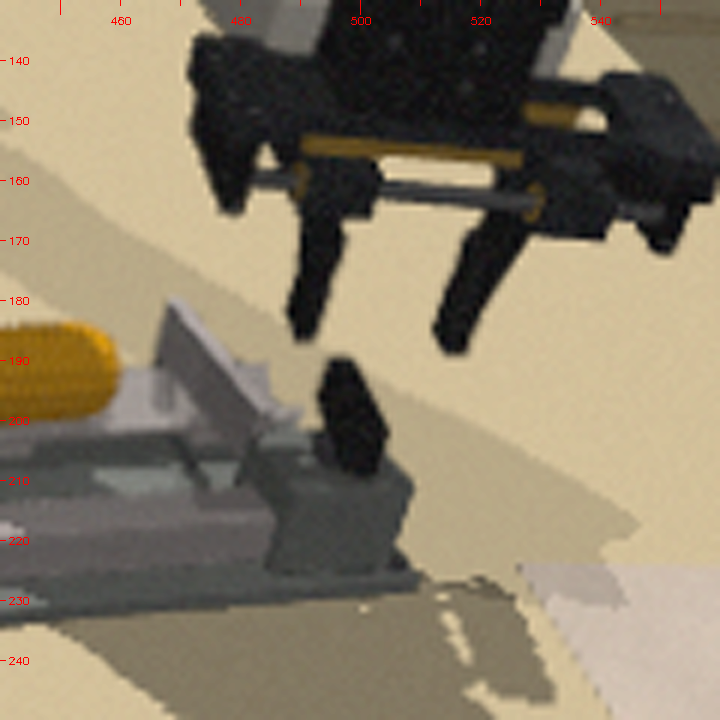

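View pics/w12.png

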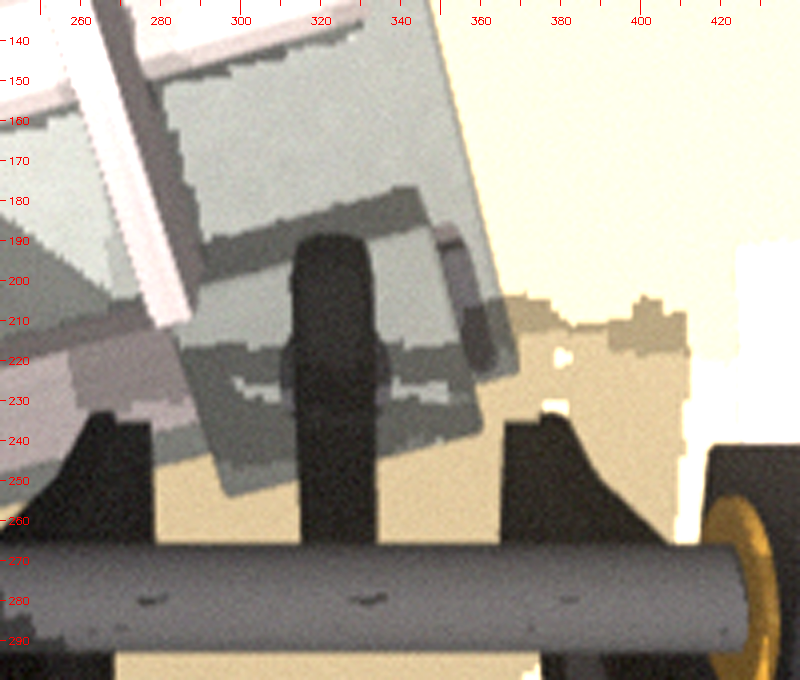

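```bash
python3 - <<'E'
from h import *
w,s,e=pickle.load(open("c12.pkl","rb")); t=s["ee_pos"]
print(proj(e,[[t[0],t[1],.093],[t[0],t[1],.080]]), proj(e,[t+[0,0,.035]]))
y=s["ee_pos"]; 
for r in (188.5,): print(at_z(w,[(323.3,r),(323.3+.5,235)],.093)-t)
crop(e,480,180,520,220,15,"pics/s12c.png")
E
```

```text
[[498.80165663 193.01103207]
 [497.35518359 197.19145687]] [[501.35404038 185.61439934]]
[[-0.03216694  0.00508463  0.01246992]
 [-0.00021348  0.00153381  0.01246992]]
```

View pics/s12c.png

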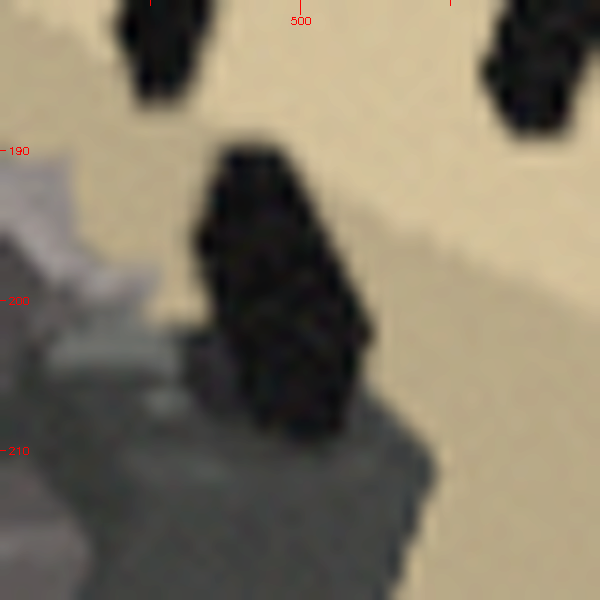

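Bar and fingers are aligned within about 2 mm. Descending onto the bar.

Request:
jog_arm:
  commands:
    - {"translation": [0, 2, -5], "twist": 0}
    - {"translation": [0, 0, -15], "twist": 0}
    - {"translation": [0, 0, -12], "twist": 0}
    - {"translation": [0, 0, -8], "twist": 0}
    - {"translation": [0, 0, -2], "twist": 0}
    - {"translation": [0, 0, 0], "twist": 0}

```text
time: 15.15
ee_pos: [0.4912, 0.3538, 0.0372]
eef_rot: [-0.53, -0.468, 0.469, 0.53]
ft_force: [0.7, 0.1, 0.2]
width: 0.0519
```

```bash
python3 - <<'E'
from h import *
from bench import *
s=st()
w=camera("wrist"); crop(w,240,130,440,300,4,"pics/w13.png"); e=camera("scene"); crop(e,440,130,560,250,6,"pics/s13.png")
E
```

```text
t 15.15 p [0.4912 0.3538 0.0372] yaw 1.4479 F [0.7 0.1 0.2] w 0.0519 q [-0.75  0.41  0.07  1.69 -0.03  1.05  0.77]
```

View pics/s13.png

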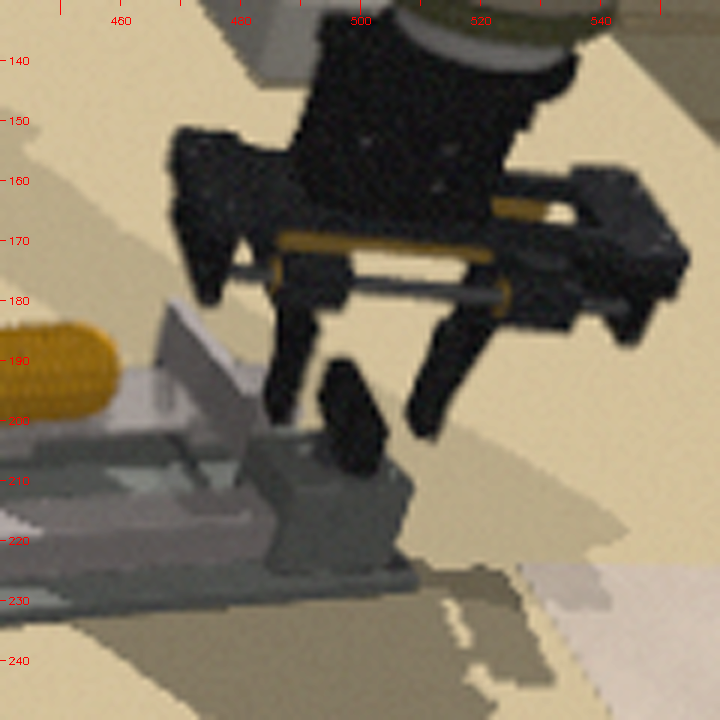

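View pics/w13.png

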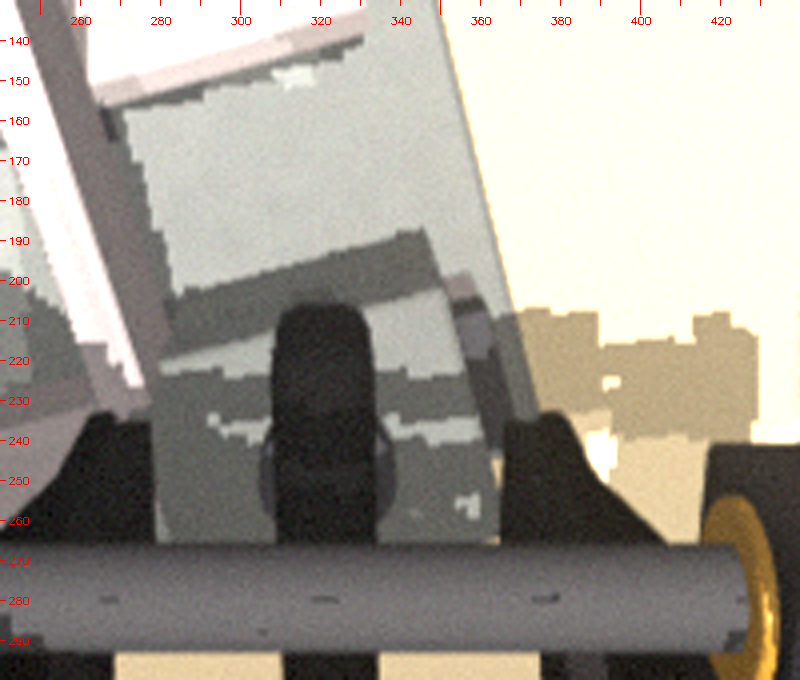

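The bar is centred between the fingers (col 321) and the knob's ring lies at the pad line. Closing.

Request:
jog_arm:
  commands:
    - {"translation": [0, 0, 0], "twist": 0}
    - {"translation": [0, 0, 0], "twist": 0}
    - {"translation": [0, 0, 0], "twist": 0}
    - {"translation": [0, 0, 0], "twist": 0}
    - {"translation": [0, 0, 0], "twist": 0}
    - {"translation": [0, 0, 0], "twist": 0}
    - {"translation": [0, 0, 0], "twist": 0}
  grip: 1.0
  grip_force: 30

```text
time: 15.95
ee_pos: [0.4913, 0.354, 0.0378]
eef_rot: [-0.53, -0.468, 0.468, 0.53]
ft_force: [-0.9, 0.1, 1.8]
width: 0.014
```

Request:
jog_arm:
  commands:
    - {"translation": [0.4, -3, 0], "twist": 0}
    - {"translation": [0.9, -6, 0], "twist": 0}
    - {"translation": [0.9, -6, 0], "twist": 0}
    - {"translation": [0.9, -6, 0], "twist": 0}
    - {"translation": [0.9, -6, 0], "twist": 0}
    - {"translation": [0.4, -3, 0], "twist": 0}
    - {"translation": [0, 0, 0], "twist": 0}
    - {"translation": [0, 0, 0], "twist": 0}

```text
time: 16.75
ee_pos: [0.4959, 0.3233, 0.0378]
eef_rot: [0.53, 0.468, -0.468, -0.53]
ft_force: [-0.3, -1.1, 1.0]
width: 0.0142
```

```bash
python3 - <<'E'
from h import *
from bench import *
s=st()
c=camera("top"); crop(c,145,175,275,265,6,"pics/t14.png"); e=camera("scene"); crop(e,370,140,530,250,5,"pics/s14.png")
E
```

```text
t 16.75 p [0.4959 0.3233 0.0378] yaw 1.4475 F [-0.3 -1.1  1. ] w 0.0142 q [-0.72  0.38  0.08  1.72 -0.03  1.04  0.82]
```

View pics/s14.png

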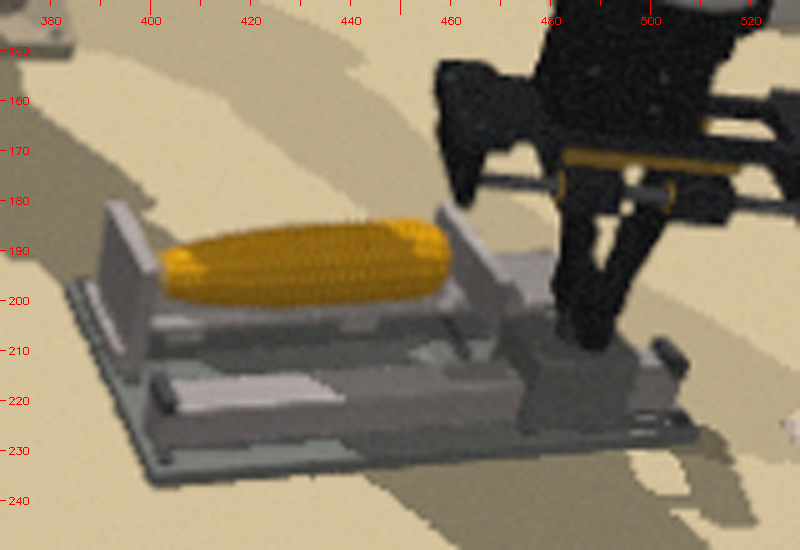

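View pics/t14.png

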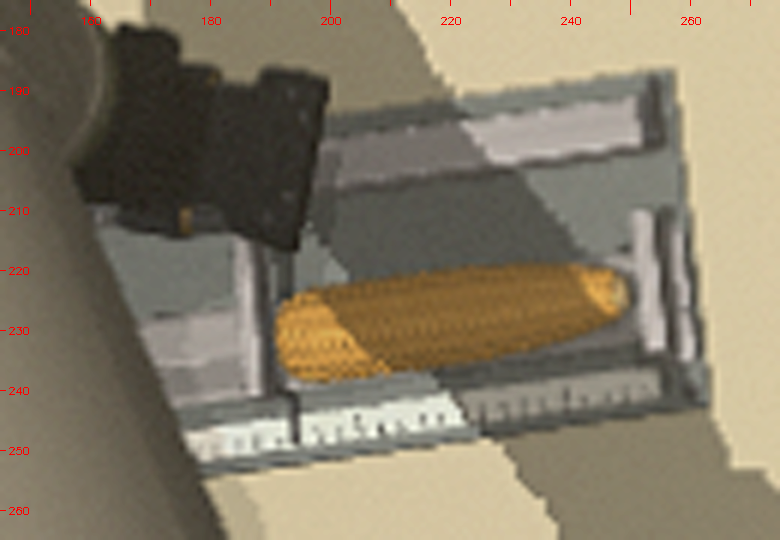

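The jaw slides with the knob and its face is just short of the butt. Continuing until the force rises.

Request:
jog_arm:
  commands:
    - {"translation": [0.6, -4, 0], "twist": 0}
    - {"translation": [0.6, -4, 0], "twist": 0}
    - {"translation": [0.5, -3, 0], "twist": 0}
    - {"translation": [0, 0, 0], "twist": 0}

```text
time: 17.25
ee_pos: [0.4975, 0.3128, 0.0378]
eef_rot: [-0.53, -0.468, 0.468, 0.53]
ft_force: [0.5, 1.6, 1.3]
width: 0.0136
```

Request:
jog_arm:
  commands:
    - {"translation": [0.3, -2, 0], "twist": 0}
    - {"translation": [0, 0, 0], "twist": 0}

```text
time: 17.45
ee_pos: [0.4977, 0.3111, 0.0378]
eef_rot: [-0.53, -0.468, 0.468, 0.53]
ft_force: [-0.4, 2.4, -0.7]
width: 0.0137
```

Request:
jog_arm:
  commands:
    - {"translation": [0.3, -2, 0], "twist": 0}
    - {"translation": [0, 0, 0], "twist": 0}

```text
time: 17.65
ee_pos: [0.4981, 0.3089, 0.0378]
eef_rot: [-0.53, -0.468, 0.468, 0.53]
ft_force: [0.2, 2.2, -0.0]
width: 0.0134
```

Request:
jog_arm:
  commands:
    - {"translation": [0.3, -2, 0], "twist": 0}
    - {"translation": [0, 0, 0], "twist": 0}

```text
time: 17.85
ee_pos: [0.4981, 0.3086, 0.0378]
eef_rot: [-0.529, -0.469, 0.468, 0.53]
ft_force: [0.7, 8.2, -2.9]
width: 0.0138
```

Request:
jog_arm:
  commands:
    - {"translation": [0.15, -1, 0], "twist": 0}
    - {"translation": [0, 0, 0], "twist": 0}

```text
time: 18.05
ee_pos: [0.4982, 0.3086, 0.0379]
eef_rot: [-0.529, -0.47, 0.468, 0.53]
ft_force: [1.1, 11.6, -4.7]
width: 0.0139
```

Request:
jog_arm:
  commands:
    - {"translation": [0.15, -1, 0], "twist": 0}
    - {"translation": [0, 0, 0], "twist": 0}

```text
time: 18.25
ee_pos: [0.4981, 0.3085, 0.0379]
eef_rot: [-0.528, -0.47, 0.468, 0.53]
ft_force: [1.2, 14.1, -5.8]
width: 0.0137
```

```bash
python3 - <<'E'
from h import *
from bench import *
s=st()
c=camera("top"); crop(c,145,175,275,265,6,"pics/t15.png"); e=camera("scene"); crop(e,370,140,530,250,5,"pics/s15.png")
E
```

```text
t 18.25 p [0.4981 0.3085 0.0379] yaw 1.4503 F [ 1.2 14.1 -5.8] w 0.0137 q [-0.7   0.37  0.08  1.74 -0.04  1.03  0.85]
```

View pics/t15.png

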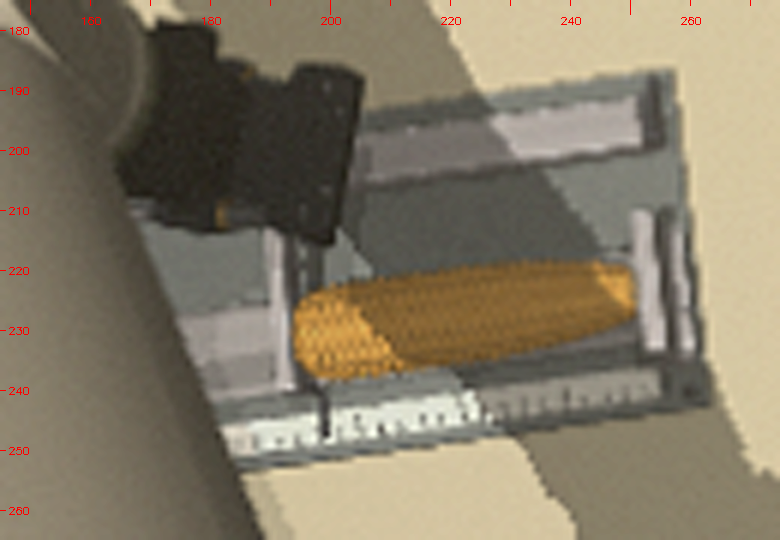

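The ear is against both faces: its tip touches the plate at (250,224), its butt touches the jaw at (194,232), and the force is 14 N with no further motion. Now I'll turn the knob clockwise with a firmer grip.

Request:
jog_arm:
  commands:
    - {"translation": [0, 0, 0], "twist": 0}
    - {"translation": [0, 0, 0], "twist": -0.03}
    - {"translation": [0, 0, 0], "twist": -0.06}
    - {"translation": [0, 0, 0], "twist": -0.06}
    - {"translation": [0, 0, 0], "twist": -0.06}
    - {"translation": [0, 0, 0], "twist": -0.06}
    - {"translation": [0, 0, 0], "twist": -0.06}
    - {"translation": [0, 0, 0], "twist": -0.06}
    - {"translation": [0, 0, 0], "twist": 0}
  grip: 1.0
  grip_force: 50

```text
time: 19.25
ee_pos: [0.4986, 0.3098, 0.038]
eef_rot: [-0.609, -0.359, 0.355, 0.612]
ft_force: [4.5, 18.4, -10.1]
width: 0.0137
```

```bash
python3 - <<'E'
from h import *
s=st(); print(s["torque"])
E
```

```text
t 19.25 p [0.4986 0.3098 0.038 ] yaw 1.0591 F [  4.5  18.4 -10.1] w 0.0137 q [-0.75  0.37  0.14  1.74 -0.06  1.03  0.48]
[ 4.03853057 -0.98298787  0.02495396]
```

Request:
jog_arm:
  commands:
    - {"translation": [0, 0, 0], "twist": -0.06}
    - {"translation": [0, 0, 0], "twist": -0.06}
    - {"translation": [0, 0, 0], "twist": -0.06}
    - {"translation": [0, 0, 0], "twist": -0.06}
    - {"translation": [0, 0, 0], "twist": -0.06}
    - {"translation": [0, 0, 0], "twist": 0}

```text
time: 19.85
ee_pos: [0.4992, 0.3105, 0.038]
eef_rot: [-0.655, -0.264, 0.26, 0.659]
ft_force: [7.7, 20.3, -13.9]
width: 0.0138
```

```bash
python3 - <<'E'
from h import *
from bench import *
s=st(); print(s["torque"])
c=camera("top"); crop(c,145,175,275,265,6,"pics/t16.png"); e=camera("scene"); crop(e,370,140,530,250,5,"pics/s16.png")
E
```

```text
t 19.85 p [0.4992 0.3105 0.038 ] yaw 0.7594 F [  7.7  20.3 -13.9] w 0.0138 q [-0.79  0.37  0.19  1.75 -0.09  1.02  0.19]
[ 4.71592751 -1.66612716 -0.03414949]
```

View pics/t16.png

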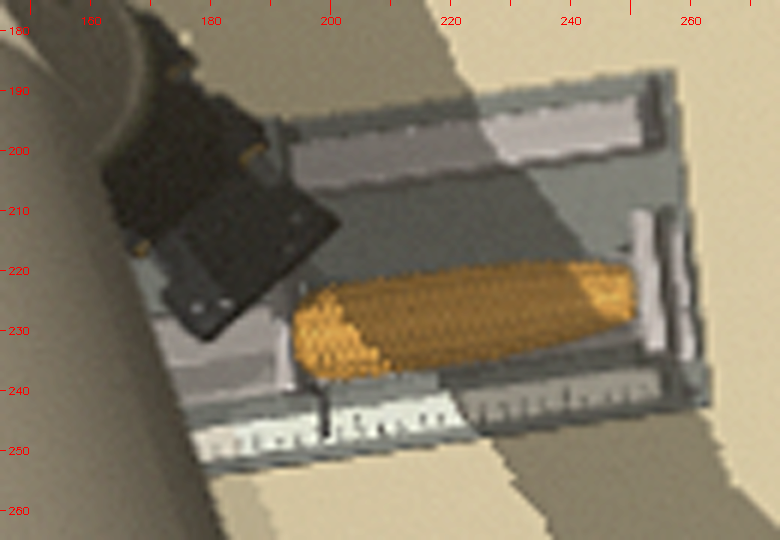

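View pics/s16.png

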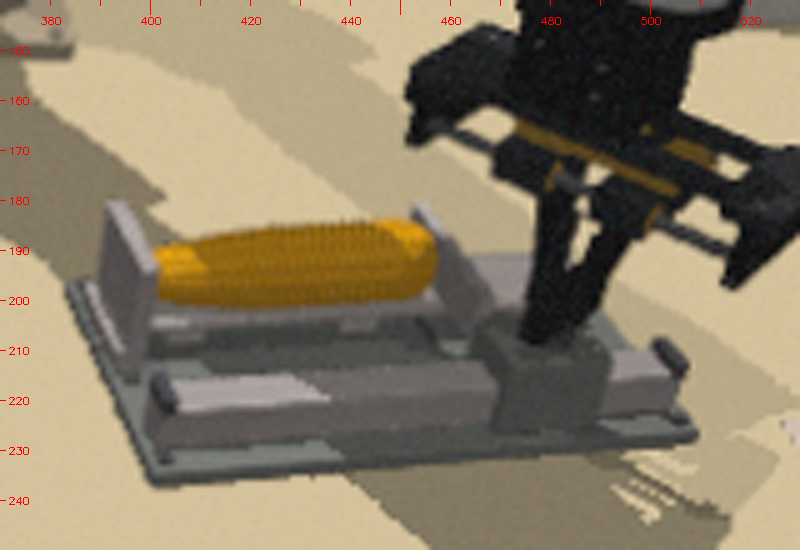

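Request:
jog_arm:
  commands:
    - {"translation": [0, 0, 0], "twist": -0.06}
    - {"translation": [0, 0, 0], "twist": -0.06}
    - {"translation": [0, 0, 0], "twist": -0.06}
    - {"translation": [0, 0, 0], "twist": -0.06}
    - {"translation": [0, 0, 0], "twist": -0.06}
    - {"translation": [0, 0, 0], "twist": -0.06}
    - {"translation": [0, 0, 0], "twist": -0.04}
    - {"translation": [0, 0, 0], "twist": 0}
    - {"translation": [0, 0, 0], "twist": 0}

```text
time: 20.85
ee_pos: [0.5003, 0.3112, 0.0381]
eef_rot: [-0.693, -0.13, 0.125, 0.698]
ft_force: [12.5, 23.9, -18.2]
width: 0.0135
```

```bash
python3 - <<'E'
from h import *
s=st(); print(s["torque"])
E
```

```text
t 20.85 p [0.5003 0.3112 0.0381] yaw 0.3615 F [ 12.5  23.9 -18.2] w 0.0135 q [-0.85  0.38  0.26  1.75 -0.12  1.02 -0.18]
[ 5.36878424 -2.88208274  0.07119909]
```

Knob angle is about 1.36 (tight). I'll relieve the elastic preload before letting go.

Request:
jog_arm:
  commands:
    - {"translation": [1, 2, -1], "twist": 0}
    - {"translation": [1, 1, -1], "twist": 0}
    - {"translation": [0, 0, 0], "twist": 0}

```text
time: 21.15
ee_pos: [0.5004, 0.3114, 0.0378]
eef_rot: [-0.694, -0.127, 0.126, 0.697]
ft_force: [-5.8, 7.9, 14.0]
width: 0.0135
```

Request:
jog_arm:
  commands:
    - {"translation": [-0.6, 1, 0.9], "twist": 0}
    - {"translation": [0, 0, 0], "twist": 0}

```text
time: 21.35
ee_pos: [0.5004, 0.3114, 0.0379]
eef_rot: [-0.695, -0.127, 0.126, 0.697]
ft_force: [-0.8, 8.2, 5.0]
width: 0.0134
```

Request:
jog_arm:
  commands:
    - {"translation": [0, 0, 0], "twist": 0}
    - {"translation": [0, 0, 0], "twist": 0}
    - {"translation": [0, 0, 0], "twist": 0}
    - {"translation": [0, 0, 0], "twist": 0}
  grip: 0.6

```text
time: 21.75
ee_pos: [0.5001, 0.3082, 0.0364]
eef_rot: [0.696, 0.125, -0.126, -0.696]
ft_force: [-0.0, 0.1, -1.1]
width: 0.0334
```

Request:
jog_arm:
  commands:
    - {"translation": [0, 0, 10], "twist": 0}
    - {"translation": [0, 0, 25], "twist": 0}
    - {"translation": [0, 0, 40], "twist": 0}
    - {"translation": [0, 0, 40], "twist": 0}
    - {"translation": [0, 20, 30], "twist": 0}
    - {"translation": [0, 40, 10], "twist": 0}
    - {"translation": [0, 40, 0], "twist": 0}
    - {"translation": [-20, 40, 0], "twist": 0}
    - {"translation": [-30, 40, 0], "twist": 0}
    - {"translation": [-30, 30, 0], "twist": 0}
    - {"translation": [0, 0, 0], "twist": 0}

```text
time: 22.85
ee_pos: [0.4132, 0.5249, 0.1917]
eef_rot: [-0.694, -0.128, 0.13, 0.696]
ft_force: [1.0, 0.2, 0.3]
width: 0.0348
```

```bash
python3 - <<'E'
from h import *
from bench import *
s=st()
c=camera("top"); crop(c,145,175,275,265,6,"pics/t17.png"); cv2.imwrite("pics/t17f.png",c["img"][:,:,::-1]); e=camera("scene"); crop(e,370,140,530,250,5,"pics/s17.png")
b=at_z(c,[(0,0)],.093)
pickle.dump((c,e,s),open("c17.pkl","wb"))
E
```

```text
t 22.85 p [0.4132 0.5249 0.1917] yaw 0.368 F [1.  0.2 0.3] w 0.0348 q [-1.11  0.43  0.19  1.34 -0.08  1.39 -0.55]
```

View pics/t17.png

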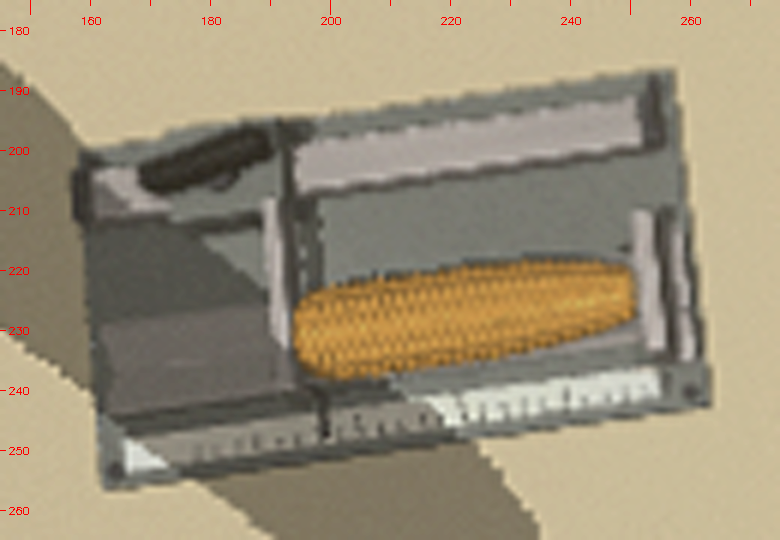

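View pics/s17.png

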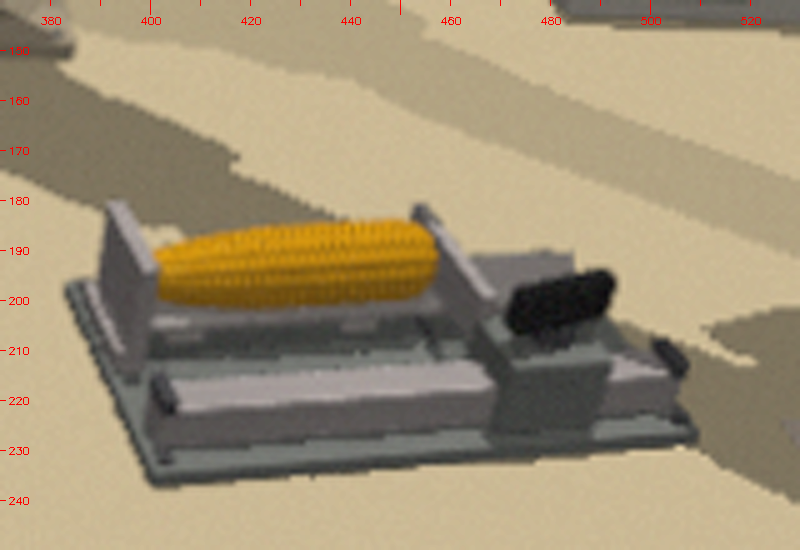

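View pics/t17f.png

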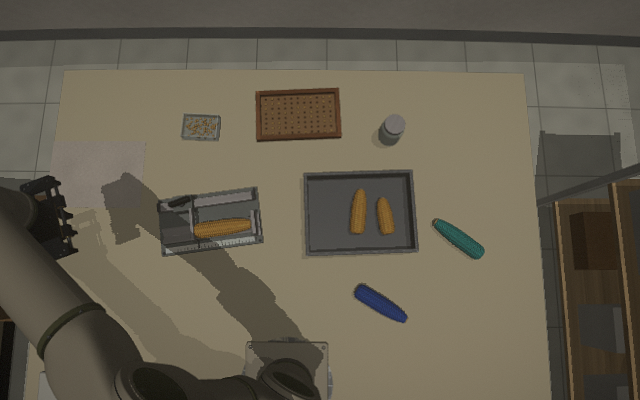

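```bash
python3 - <<'E'
from h import *
c,e,s=pickle.load(open("c17.pkl","rb"))
b=at_z(c,[(169.5,204.3),(188.5,197.8)],.093); d=(b[1]-b[0])[:2]; a=np.arctan2(d[1],d[0]); print("len",np.linalg.norm(d),"knob",[.146-a, .146-a-np.pi])
bed=np.array([.4430,.0993]); v=np.array([-.146,.989])
j=at_z(c,[(192,222)],.068)[0][:2]; f=at_z(c,[(251.5,222)],.076)[0][:2]; print("gap",(j-f)@v)
E
```

```text
len 0.055442938858456546 knob [np.float64(1.3694482535934096), np.float64(-1.7721443999963835)]
gap 0.16731087441873688
```

Knob is about 1.37 rad, the gap measures about 0.167 m (expected 0.165), and the arm is clear. Handing in.

```bash
python3 - <<'E'
from bench import *
print(close_job())
E
```

```text
the job is handed in; nothing more can be done
None
```

The longest ear is in the V-bed, tip against the fixed plate, held end to end by the jaw with the clamp knob tight. I handed the job in at about 23 s.

- **Ear held:** The last pictures show the ear touching both faces. The jaw gap measured about 0.167 m, against 0.165 m for the ear, which is within calibration error. While I pushed the jaw home, the force rose to 14 N with no further motion.
- **Knob:** It measured about 1.37 rad from the last picture, and about 1.36 rad from the tool's turn; tight is above 1.1.
- **Rest of the scene:** The other two ears are still in the bin. The jar, seed box, board and the two look-alikes appear unmoved, and the gripper was clear and touching nothing.

**Disagreements along the way:**
- **Fingertip height:** The fingertips sit about 35 mm above the reported TCP. My first grasp closed above the ear without touching it, so I measured the offset in the pictures and used it for the rest.
- **Gauge position:** The top and wrist cameras differed by up to about 10 mm at the gauge, so I went by the wrist view for the final alignment.

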